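# Sort automatic punches by the feel of their springs

### The arm

A 7-joint arm with a two-finger parallel gripper is mounted at the origin on the work surface. World frame = base frame: x ahead of the robot, y to its left, z up, the work surface at z = 0. Lengths are in m, angles in rad, forces in N, time in s.
With the tool pointing down it reaches from about 0.35 to 0.9 m from the base axis. Payload 7.2 kg.
Tool frame: the origin (TCP) lies on the centre line of the jaws, within the pads' length; the fingertips stand 25 mm ahead of it and the grasp point (between the pads) lies 6 mm ahead of it; z points along the fingers, y is the direction in which the jaws open and shut (so a half turn about z gives the same grasp; the last joint's range is limited). The gripper opens to 85 mm and grips with 20 to 120 N. Pads are 22 mm wide; open, the fingers measure 114 mm over their backs; the gripper's body (76 mm by 85 mm) begins 54 mm behind the grasp point. The pads swing forward as they close: fully open they stand 13 mm farther back than shut.
Start: joints at [1.054, 0.411, -0.013, 1.596, 0.006, 1.134, -0.082], TCP at [0.271, -0.563, 0.256] pointing down, gripper open.
Joint ranges: [-2.95, 2.95], [-0.29, 1.99], [-1.47, 1.44], [0.14, 2.54], [-1.03, 4.17], [0.13, 1.85], [-2.86, 2.86]. Speed limits (rad/s): [2.39, 2.39, 3.01, 3.01, 3.14, 3.14, 3.14].

### API

Orientations are given as a unit quaternion [w, x, y, z].
In Python, from plant import get_state, cams, robot, nets gives the robot as it stands.
- The arm moves only by the shell command python3 -m creep 'ROWS' [FORCE]. ROWS is JSON, a list of rows, each an object with "offset": the shift along the world's x, y, z in mm, a list of three; "turn": the turn about the world's z in degrees; "jaw": the closure in counts, from 0 (fully open) to 255 (shut). In form: [{"offset": [tx, ty, tz], "turn": turn, "jaw": jaw}, ...]. A call has 1 to 12 rows; each row is the pose to reach, as a shift and turn from the pose commanded when the call began; what a row does not reach only later rows make up. A row lasts 1/12 s, in which the tool goes at most 41.7 mm and 7.16 degrees, less where a joint would pass 70% of its speed; a pose out of reach is approached as far as the arm can. A call with a gripper value outside its range is refused whole. The fingers move at their own pace and stop on an object; FORCE is the grip in N (left out, the last holds). Time passes only in rows, so rows that repeat a pose let the fingers close. It gives the time, the measured TCP pose, the force and the opening at its end, in the units of the state.
- get_state(): the state, without advancing time (a new reading comes with each control period).
- cams.get_image(name): name is "scene" or "side" or "wrist"; returns a dict with "frame" (400x640x3 uint8, red, green, blue), "K" (3x3 intrinsics, pixels), "rvec" (rotation vector, rad) and "tvec" (3), from world to camera coordinates, as OpenCV has them. Camera axes: x right, y down, z forward; pixel columns grow to the right and rows downward; lengths in m; the calibration is good to about 2 mm. The wrist camera is an equidistant fisheye: a pixel r from the principal point sees the ray r / f radians off the axis. A picture is of the moment at which its call begins. There is no depth.
- robot.close_job(): hands the job in, once; it reports no verdict.
Trained networks look in a picture, given as the dict that the camera call returned (one of the last four; its "shot" number tells which), for a name from the list of things; names that differ only in an ending like _2 or _b are one class to them, and where a whole thing is asked for, a point or a joint stands for the part that bears it (a point fixed in the world has none). Each returns a list of dicts, best first, with "conf" (0 to 1); they miss things now and then, are a little off and sometimes report something else, mostly with a low value. They report only what shows in the picture. A call takes as long as a camera call. They do not tell look-alikes from the thing itself.
- nets.silhouettes(picture, thing): "pixels" (400x640 bool, what is visible of it) and "at" ([column, row] in pixels, amid what is visible of it).
- nets.landmark_of(picture, thing): "at" ([column, row] in pixels: a listed point, or the origin of a listed thing).
The state is a dict: "clock": time; "qpos": joint angles; "joint_vel": joint speeds; "joint_efforts": joint torques, N m; "eef_pos": TCP position; "tool_rot": TCP orientation; "contact_force": force on the tool from outside, world axes, zero at the start; "moment": the same for the moment, N m; "finger_gap": finger opening in m.
Only numpy, scipy, OpenCV 4.12 (cv2) and the standard library are available. Lean on these libraries where they do the work, as an engineer would, in place of code of your own. Each camera call takes 0.05 s, during which the arm holds its last target.

### The job

The three look-alike automatic punches in the wooden rest are mixed up. Take them one at a time: press the sprung point squarely against the upright trial plate in the vice to feel its spring, then lay that punch down flat, without dropping it, inside the dish of the metal it suits before you take the next: weakest spring in the copper dish, middle one in the brass dish, stiffest in the steel dish. Leave the other things on the bench undisturbed.

Things in the scene. Friction and masses are not known exactly. Their poses are not given: they have to be found in the camera images.
- punch_a_mid (a point): automatic centre punch, one of three look-alikes: steel barrel 15 mm thick, 17 mm hex cap, nose with a 5 mm sprung point, 0.1 kg. Site: on its axis at mid-barrel, near the balance point. +y runs to the point's end, 78 mm ahead (cap's end 66 mm behind). The point springs back up to 10 mm, preloaded 2 mm; springs are 0.4, 0.9 and 2.0 N/mm, one each; the letter does not tell which, pressing does.
- punch_b_mid (a point): automatic centre punch, one of three look-alikes: steel barrel 15 mm thick, 17 mm hex cap, nose with a 5 mm sprung point, 0.1 kg. Site: on its axis at mid-barrel, near the balance point. +y runs to the point's end, 78 mm ahead (cap's end 66 mm behind). The point springs back up to 10 mm, preloaded 2 mm; springs are 0.4, 0.9 and 2.0 N/mm, one each; the letter does not tell which, pressing does.
- punch_c_mid (a point): automatic centre punch, one of three look-alikes: steel barrel 15 mm thick, 17 mm hex cap, nose with a 5 mm sprung point, 0.1 kg. Site: on its axis at mid-barrel, near the balance point. +y runs to the point's end, 78 mm ahead (cap's end 66 mm behind). The point springs back up to 10 mm, preloaded 2 mm; springs are 0.4, 0.9 and 2.0 N/mm, one each; the letter does not tell which, pressing does.
- copper_dish: oblong shallow copper (reddish) dish for the punch with the weakest (0.4 N/mm) spring: 86 mm (x) by 190 mm (y, long side), 14 mm high, walls 3 mm, floor 4 mm thick, 0.45 kg, standing loose on the bench. Origin: centre of its underside; z up. Copper-, brass- and steel-coloured dishes change places between starts.
- brass_dish: oblong shallow brass (yellow) dish for the punch with the middle (0.9 N/mm) spring: 86 mm (x) by 190 mm (y, long side), 14 mm high, walls 3 mm, floor 4 mm thick, 0.45 kg, standing loose on the bench. Origin: centre of its underside; z up. Copper-, brass- and steel-coloured dishes change places between starts.
- steel_dish: oblong shallow steel (grey) dish for the punch with the stiffest (2.0 N/mm) spring: 86 mm (x) by 190 mm (y, long side), 14 mm high, walls 3 mm, floor 4 mm thick, 0.45 kg, standing loose on the bench. Origin: centre of its underside; z up. Copper-, brass- and steel-coloured dishes change places between starts.
- trial_face (a point): middle of the face to press on, 155 mm above the bench, of the upright steel trial plate (120 mm wide, 8 mm thick) clamped in a green vice fixed to the bench. Its y axis points straight into the plate (press along +y), z is up. The plate stands clear from 112 to 195 mm height; the jaw under the face reaches 37 mm out, lower vice parts 80 mm out up to 87 mm height.
- trial_plate: the trial plate again: origin on the bench under the plate's middle, axes as for the face point; the pressed face is 4 mm towards -y.
- rest: wooden tool rest fixed to the bench, 220 (x) by 115 mm (y). Punches lie level across it along y, points to +y, in three 23 mm notches 70 mm apart, axes 35.5 mm above the bench. Two notched bars 12 mm thick, 42 mm high, stand at y = -40 and +40 mm; between them only an 8 mm base lies under the barrels, so their middles are free to grip. Origin: centre of its underside.
- hammer: bystander, not to be disturbed: hammer, 260 mm, lying; origin under its middle
- oil_can: bystander, not to be disturbed: small copper oil can, 64 mm in diameter, 130 mm high with its spout; origin under its centre
- rivet_bowl: bystander, not to be disturbed: small tinned bowl, 90 mm in diameter, 40 mm high; origin under its centre
- mallet: bystander, not to be disturbed: wooden mallet, 250 mm long, head 60 mm thick, lying; origin under its handle
- jug: bystander, not to be disturbed: small tinned jug, 84 mm in diameter, 95 mm high; origin under its centre
- scraper: bystander, not to be disturbed: hand scraper with a handle, 190 mm, lying; origin under its middle
- paste_jar: bystander, not to be disturbed: amber jar of polishing paste, 60 mm in diameter, 60 mm high; origin under its centre
There are look-alikes about, which are no part of the job. Leave any blue look-alike of the part that bears punch_c_mid alone.

How it is judged:
By the outcome, as a careful person would: the job done as asked, in the order asked, and still so for the second after the job is handed in, with the robot touching nothing.
It also fails if it takes over 72 s, if anything falls off the work surface, if the arm or the gripper's body presses on something with over 40 N, if the wrist force passes 120 N, or if a joint passes its speed limit or range.

## Working session

There is one attempt and no reset: what is moved stays moved. The work goes in short steps, Python scripts to look and compute and a shell command to move; the robot and the scene stay as the last step left them, time stands still between calls to the robot, and variables do not carry over. Pictures are saved under pics/ and viewed, and the job is handed in when it is done.

```bash
ls; mkdir -p pics
python3 - <<'E'
from plant import get_state,cams
import cv2
for n in ["scene","side","wrist"]:
    p=cams.get_image(n); cv2.imwrite(f"pics/{n}0.png",p["frame"][:,:,::-1]); print(n,p["K"],p["rvec"],p["tvec"],p["shot"])
print(get_state())
E
```

```text
pics
scene [[422.28362085   0.         319.90838308]
 [  0.         422.28362085 200.98946434]
 [  0.           0.           1.        ]] [ 2.24363275  1.05715859 -0.38983325] [-0.29100872 -0.20961512  1.43781966] 1
side [[458.77754404   0.         316.74220065]
 [  0.         458.77754404 200.40204711]
 [  0.           0.           1.        ]] [ 0.084313   -2.70321531  1.5943837 ] [0.45659176 0.11644712 1.21272418] 2
wrist [[309.70691629   0.         318.88934542]
 [  0.         309.70691629 200.55426369]
 [  0.           0.           1.        ]] [-2.41487815  1.52046893  0.2529579 ] [-0.62408717 -0.04065522  0.38198362] 3
{'clock': 0.15, 'qpos': array([ 1.05382303,  0.41174545, -0.01271387,  1.596845  ,  0.00561074,
        1.13427565, -0.08219432]), 'joint_vel': array([ 0.0009192 , -0.00135766,  0.00040642, -0.00167173, -0.00081049,
        0.00130136,  0.00031376]), 'joint_efforts': array([ 8.60327982e-04, -6.01035905e+01,  6.82371520e-01, -2.99648666e+01,
        1.38529146e-02,  7.82780960e-03,  1.27439708e-05]), 'eef_pos': array([ 0.27098614, -0.56281963,  0.25563074]), 'tool_rot': array([-5.90987166e-04,  9.74926625e-01,  2.22525712e-01, -1.83721556e-04]), 'contact_force': array([-0.24002284,  0.13193906, -0.24749803]), 'moment': array([ 0.02553934, -0.04009126,  0.01283608]), 'finger_gap': 0.08567869477638743}
```

View pics/scene0.png

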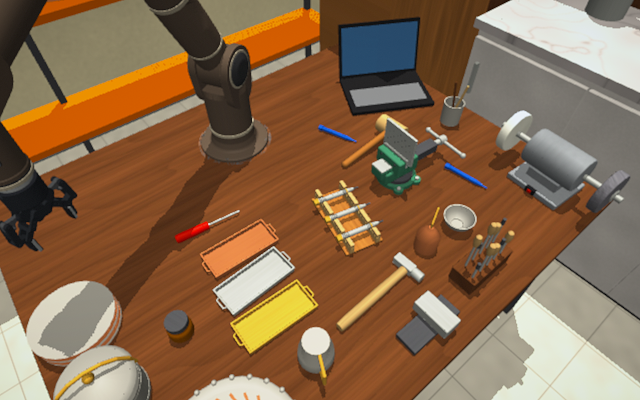

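View pics/side0.png

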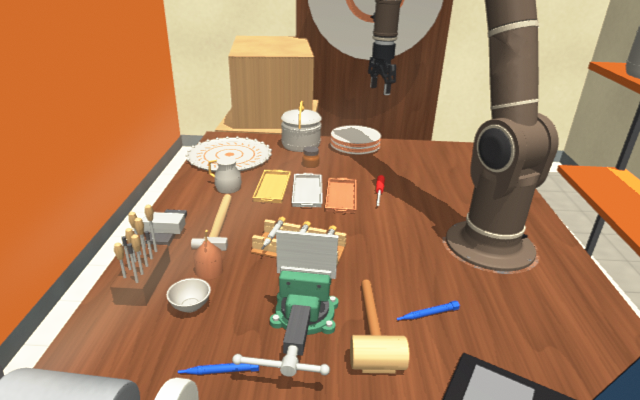

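View pics/wrist0.png

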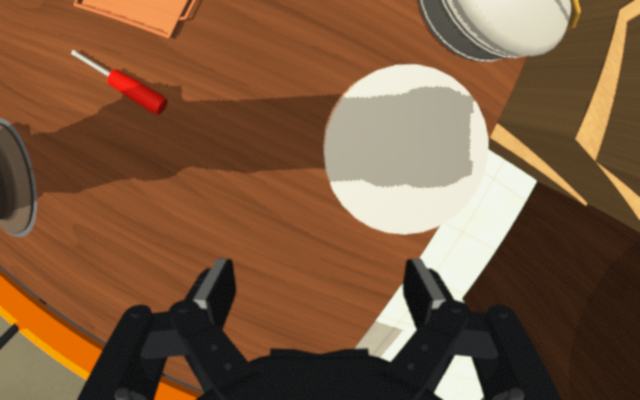

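```bash
cat > h.py <<'E'
import numpy as np, cv2
from scipy.spatial.transform import Rotation as R
def ray(p,uv):
    K=p["K"];Rm=cv2.Rodrigues(np.array(p["rvec"],float))[0];t=np.array(p["tvec"],float).ravel()
    d=np.array([(uv[0]-K[0,2])/K[0,0],(uv[1]-K[1,2])/K[1,1],1.])
    if p.get("fish"):
        r=np.hypot(d[0],d[1]);d=np.array([np.sin(r)*d[0]/r,np.sin(r)*d[1]/r,np.cos(r)]) if r>1e-9 else np.array([0,0,1.])
    d=Rm.T@d; return -Rm.T@t, d/np.linalg.norm(d)
def onz(p,uv,z):
    c,d=ray(p,uv); return c+d*(z-c[2])/d[2]
def tri(rs):
    A=np.zeros((3,3));b=np.zeros(3)
    for c,d in rs:
        M=np.eye(3)-np.outer(d,d);A+=M;b+=M@c
    x=np.linalg.solve(A,b); return x,[np.linalg.norm((np.eye(3)-np.outer(d,d))@(x-c)) for c,d in rs]
def proj(p,X):
    X=np.atleast_2d(X).astype(float)
    Rm=cv2.Rodrigues(np.array(p["rvec"],float))[0];t=np.array(p["tvec"],float).ravel()
    Y=X@Rm.T+t;K=p["K"]
    if p.get("fish"):
        th=np.arctan2(np.hypot(Y[:,0],Y[:,1]),Y[:,2]);r=np.hypot(Y[:,0],Y[:,1])
        q=np.c_[th*Y[:,0]/r,th*Y[:,1]/r]
    else: q=Y[:,:2]/Y[:,2:]
    return q*[K[0,0],K[1,1]]+[K[0,2],K[1,2]]
def shot(cams,n,save=None):
    p=cams.get_image(n)
    if n=="wrist":p["fish"]=True
    if save: cv2.imwrite("pics/"+save,p["frame"][:,:,::-1])
    return p
E
python3 - <<'E'
from plant import *
from h import *
P={n:shot(cams,n) for n in ["scene","side"]}
np.set_printoptions(precision=4,suppress=True)
for th in ["rest","copper_dish","brass_dish","steel_dish","trial_face","trial_plate","punch_a_mid","hammer","oil_can","rivet_bowl","mallet","jug","scraper","paste_jar"]:
    z=dict(rest=0,trial_face=.155,punch_a_mid=.0355).get(th,0)
    for n,p in P.items():
        for q in nets.landmark_of(p,th)[:5]:
            print(th,n,round(q["conf"],2),np.round(q["at"],1),onz(p,q["at"],z))
E
```

```text
rest scene 0.78 [344. 221.] [0.4993 0.0551 0.    ]
rest scene 0.59 [183.6 332. ] [ 0.5048 -0.4568  0.    ]
copper_dish scene 0.61 [240.1 248.6] [ 0.3897 -0.2259  0.    ]
copper_dish side 0.65 [338.9 199.9] [ 0.3991 -0.207   0.    ]
copper_dish side 0.27 [216.9 222.5] [ 0.737  -0.0452  0.    ]
brass_dish scene 0.98 [275.7 315.5] [ 0.6097 -0.2645  0.    ]
brass_dish scene 0.74 [206.4 224.6] [ 0.259  -0.2557  0.    ]
brass_dish side 0.63 [272.  187.7] [ 0.613  -0.2678  0.    ]
steel_dish scene 0.85 [253.3 278.4] [ 0.4896 -0.2495  0.    ]
steel_dish side 0.58 [306.7 190.7] [ 0.5013 -0.2579  0.    ]
trial_face scene 0.79 [400.1 139.2] [0.4663 0.2898 0.155 ]
trial_face side 0.84 [309.  249.5] [0.4631 0.2832 0.155 ]
trial_face side 0.4 [187.2 305.7] [0.6529 0.4596 0.155 ]
punch_a_mid scene 0.62 [359.  228.7] [0.5645 0.0499 0.0355]
punch_a_mid scene 0.58 [237.6 250. ] [ 0.4127 -0.2422  0.0355]
punch_a_mid side 0.75 [272.9 230.1] [0.5696 0.0349 0.0355]
punch_a_mid side 0.25 [374.9 328.1] [0.3284 0.3648 0.0355]
hammer scene 0.98 [372.3 296.2] [ 0.7219 -0.0478  0.    ]
hammer side 0.71 [220.  2
[... 542 characters left out ...]
211 0.    ]
mallet scene 0.66 [399.1 137.8] [ 0.3517  0.4374 -0.    ]
mallet side 0.82 [372.1 329.5] [0.3289 0.3325 0.    ]
jug scene 0.97 [316.6 356.6] [ 0.7501 -0.2508  0.    ]
jug scene 0.35 [277.1 315.1] [ 0.6111 -0.2612  0.    ]
jug side 0.58 [228.5 186.5] [ 0.7518 -0.2628 -0.    ]
scraper scene 0.72 [210.  226.4] [ 0.2711 -0.251   0.    ]
scraper side 0.42 [380.5 197.5] [ 0.2699 -0.2346  0.    ]
scraper side 0.38 [309. 163.] [ 0.5072 -0.4705  0.    ]
paste_jar scene 0.79 [182.5 334.1] [ 0.5078 -0.4612  0.    ]
paste_jar scene 0.74 [251.9 281.6] [ 0.4952 -0.2575  0.    ]
paste_jar scene 0.69 [344.6 219.6] [0.4966 0.0598 0.    ]
paste_jar side 0.61 [305.3 164.2] [ 0.5197 -0.4589  0.    ]
```

Run:
```python
import cv2
a=cv2.imread("pics/scene0.png")[110:270,290:480];cv2.imwrite("pics/c1.png",cv2.resize(a,None,fx=4,fy=3.7,interpolation=cv2.INTER_CUBIC)[:600])
a=cv2.imread("pics/side0.png")[200:300,230:360];cv2.imwrite("pics/c2.png",cv2.resize(a,None,fx=6,fy=6,interpolation=cv2.INTER_CUBIC))
```

```text
(no output)
```

View pics/c1.png

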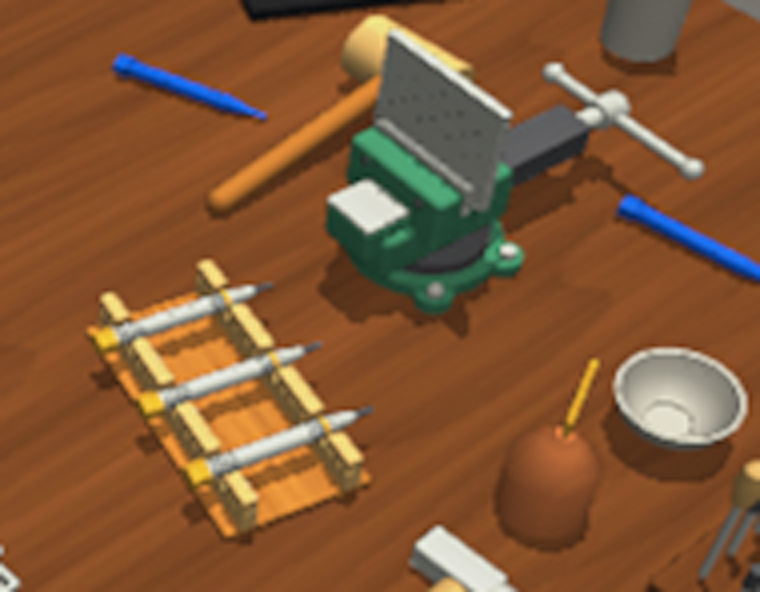

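View pics/c2.png

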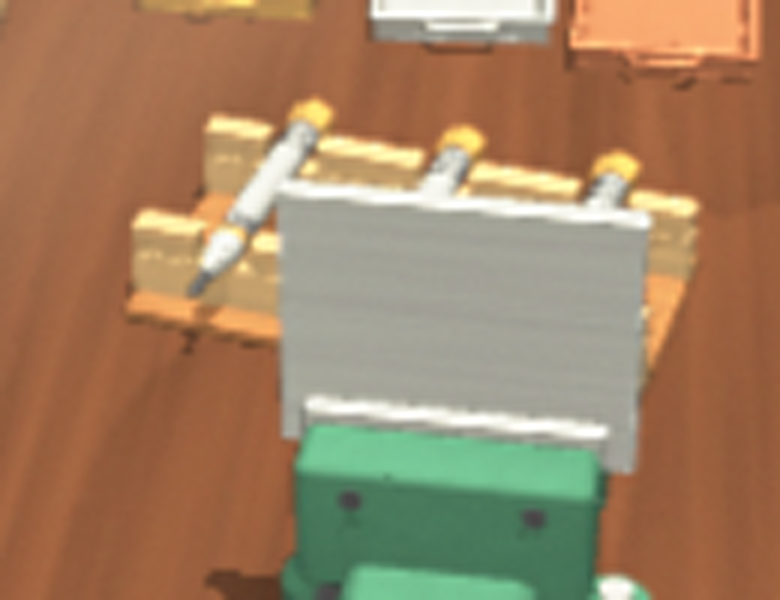

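Run:
```python
from plant import *
from h import *
np.set_printoptions(precision=4,suppress=True)
P=shot(cams,"scene");S=shot(cams,"side")
for c,t in [((315.8,201.4),(357.5,187.6)),((327.5,218.9),(370,203.8)),((340,237),(382.5,220.8))]:
    a,b=onz(P,c,.0355),onz(P,t,.0355);print(a,b,np.linalg.norm(a-b),np.degrees(np.arctan2(*(b-a)[[1,0]])))
for p,l in ((P,[(388.25,118.1),(417.5,140.5)]),(S,[(276.7,230.5),(338.3,236.3)])):
    a,b=[onz(p,u,.195) for u in l];print(a,b,np.linalg.norm(a-b),np.degrees(np.arctan2(*(b-a)[[1,0]])))
for th in ["copper_dish","brass_dish","steel_dish"]:
  for n,p in (("scene",P),("side",S)):
    q=nets.silhouettes(p,th)[0];m=q["pixels"].astype(np.uint8)
    m=cv2.morphologyEx(m,cv2.MORPH_OPEN,np.ones((5,5)))
    pts=np.argwhere(m>0)[:,::-1]
    w=np.array([onz(p,u,.008)[:2] for u in pts]).astype(np.float32)
    print(th,n,round(q["conf"],2),len(pts),cv2.minAreaRect(w*1000))
```

```text
[0.4142 0.0206 0.0355] [0.4513 0.1491 0.0355] 0.13371234621872577 73.87228098843885
[0.4841 0.0056 0.0355] [0.5198 0.1342 0.0355] 0.1335411797747769 74.48990253280945
[ 0.5523 -0.0082  0.0355] [0.586  0.1183 0.0355] 0.13092599919922576 75.08061767488023
[0.4102 0.292  0.195 ] [0.5277 0.2848 0.195 ] 0.11770007934347052 -3.5256056252178998
[0.5264 0.2819 0.195 ] [0.4072 0.292  0.195 ] 0.11960798210033864 175.16378395396507
copper_dish scene 0.57 2285 ((387.317626953125, -223.84426879882812), (212.99453735351562, 101.93215942382812), 88.2905044555664)
copper_dish side 0.71 962 ((393.4530334472656, -232.67642211914062), (226.24061584472656, 87.50775146484375), 88.53378295898438)
brass_dish scene 0.7 2963 ((607.3878784179688, -264.4025573730469), (202.65765380859375, 94.81077575683594), 88.00830078125)
brass_dish side 0.79 948 ((613.392333984375, -273.3745422363281), (227.70362854003906, 94.14035034179688), 88.00357818603516)
steel_dish scene 0.95 2612 ((495.28009033203125, -248.76141357421875), (99.48390197753906, 208.8349609375), 2.5225605964660645)
steel_dish side 0.66 942 ((502.0120849609375, -257.9396057128906), (91.51300811767578, 227.00497436523438), 2.2467851638793945)
```

```bash
python3 -m creep '[{"offset":[30,80,0],"turn":7,"jaw":0},{"offset":[60,160,0],"turn":14,"jaw":0},{"offset":[90,240,0],"turn":21,"jaw":0},{"offset":[120,320,0],"turn":28,"jaw":0},{"offset":[150,400,0],"turn":35,"jaw":0},{"offset":[180,500,0],"turn":42,"jaw":0},{"offset":[219,610,0],"turn":49,"jaw":0},{"offset":[219,610,0],"turn":49,"jaw":0},{"offset":[219,610,0],"turn":49,"jaw":0},{"offset":[219,610,0],"turn":49,"jaw":0},{"offset":[219,610,0],"turn":49,"jaw":0},{"offset":[219,610,0],"turn":49,"jaw":0}]' 110
```

```text
clock: 3.05
eef_pos: [0.4413, -0.091, 0.2567]
tool_rot: [0.001, 0.795, 0.607, 0.0]
contact_force: [0.8, -0.3, 0.4]
finger_gap: 0.0853
```

```bash
python3 -m creep '[{"offset":[14,39,0],"turn":0,"jaw":0},{"offset":[28,78,0],"turn":0,"jaw":0},{"offset":[42,117,0],"turn":0,"jaw":0},{"offset":[46,138,0],"turn":0,"jaw":0},{"offset":[46,138,0],"turn":0,"jaw":0}]'
python3 - <<'E'
from plant import *
from h import *
np.set_printoptions(precision=4,suppress=True)
s=get_state();print(s["clock"],s["eef_pos"])
p=shot(cams,"wrist","w1.png")
for th in ["rest","punch_a_mid"]:
    for q in nets.landmark_of(p,th)[:5]:print(th,round(q["conf"],2),np.round(q["at"],1),onz(p,q["at"],.0355 if "p" in th else 0))
E
```

```text
clock: 3.47
eef_pos: [0.4876, 0.0511, 0.2567]
tool_rot: [-0.001, 0.793, 0.61, 0.001]
contact_force: [-0.2, 0.5, 0.5]
finger_gap: 0.0857
3.4667 [0.4876 0.0511 0.2567]
rest 0.95 [325.4 158.4] [0.4985 0.0597 0.    ]
punch_a_mid 0.96 [387.8 163.5] [0.5669 0.0432 0.0355]
```

View pics/w1.png

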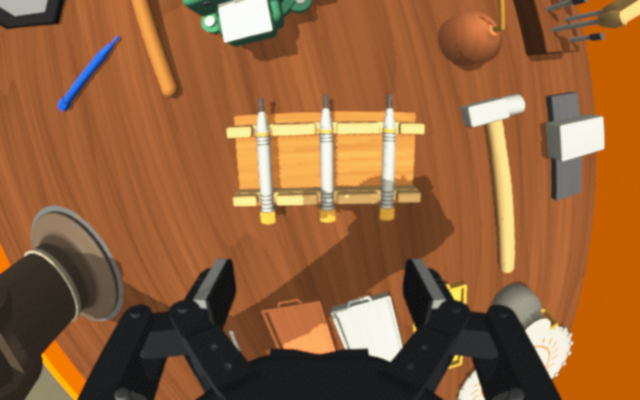

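Run:
```python
from plant import *
from h import *
np.set_printoptions(precision=4,suppress=True)
p=shot(cams,"wrist")
f=p["frame"][85:235,215:435,::-1]; cv2.imwrite("pics/w1c.png",cv2.resize(f,None,fx=3.6,fy=3.6,interpolation=cv2.INTER_CUBIC))
for t,c in [((262,97),(267.5,223)),((325.5,96),(327.5,222)),((389.5,95),(387,219))]:
    a,b=onz(p,c,.0355),onz(p,t,.0355);u=(b-a)/np.linalg.norm(b-a);print(a,b,np.linalg.norm(a-b),np.degrees(np.arctan2(u[1],u[0])),"mid",b-u*.078, a+u*.066)
q=proj(p,[[0.4876,0.0511,z] for z in(.0355,.25)]);print(q)
```

```text
[0.4113 0.0022 0.0355] [0.4503 0.1443 0.0355] 0.14732142095702352 74.6531050016903 mid [0.4297 0.069  0.0355] [0.4288 0.0658 0.0355]
[ 0.481  -0.0154  0.0355] [0.5167 0.1258 0.0355] 0.14564993377705662 75.82793670339237 mid [0.4976 0.0502 0.0355] [0.4972 0.0486 0.0355]
[ 0.551  -0.0311  0.0355] [0.585  0.1102 0.0355] 0.14529887158162216 76.49168430638247 mid [0.5668 0.0344 0.0355] [0.5665 0.0331 0.0355]
[[317.913  167.658 ]
 [316.5402 269.7539]]
```

View pics/w1c.png

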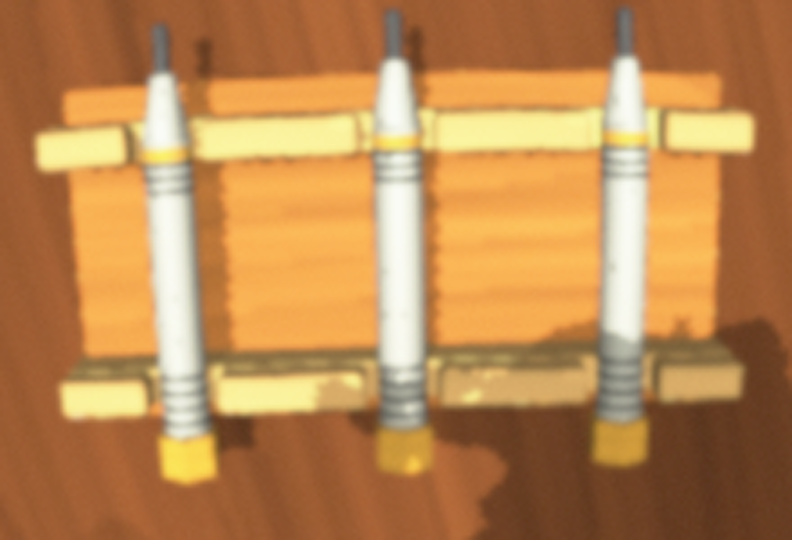

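```bash
python3 -m creep '[{"offset":[-29,8,-15],"turn":0,"jaw":100},{"offset":[-58,16,-40],"turn":0.5,"jaw":100},{"offset":[-58,16,-80],"turn":0.5,"jaw":100},{"offset":[-58,16,-120],"turn":0.5,"jaw":100},{"offset":[-58,16,-135],"turn":0.5,"jaw":100},{"offset":[-58,16,-135],"turn":0.5,"jaw":100}]'
python3 - <<'E'
from plant import *
from h import *
s=get_state();print(s["eef_pos"],s["tool_rot"])
p=shot(cams,"wrist","w2.png")
E
```

```text
clock: 4.17
eef_pos: [0.4266, 0.059, 0.1184]
tool_rot: [-0.001, 0.793, 0.609, -0.003]
contact_force: [0.8, -0.9, 0.8]
finger_gap: 0.0518
[0.42655591 0.05900089 0.11835291] [-0.00138679  0.79290606  0.60933602 -0.00277143]
```

View pics/w2.png

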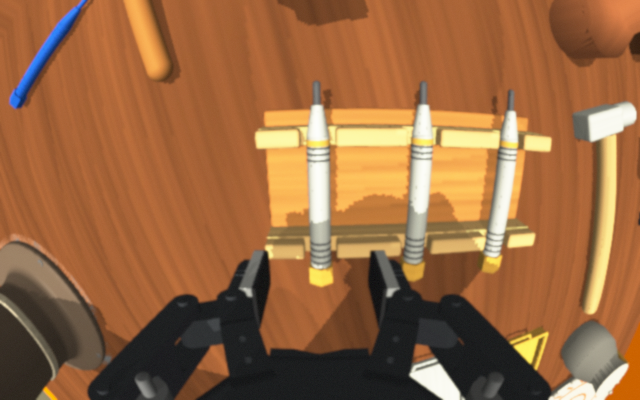

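```bash
python3 -m creep '[{"offset":[0,0,0],"turn":0,"jaw":100},{"offset":[0,0,0],"turn":0,"jaw":100}]'
python3 - <<'E'
from plant import *
from h import *
np.set_printoptions(precision=4,suppress=True)
p=shot(cams,"wrist");print(get_state()["eef_pos"])
cv2.imwrite("pics/w2c.png",cv2.resize(p["frame"][70:300,230:400,::-1],None,fx=2.6,fy=2.6))
for t,c in [((316.5,83),(320.5,285))]:
    a,b=onz(p,c,.0355),onz(p,t,.0355);u=(b-a)/np.linalg.norm(b-a);print(a,b,np.linalg.norm(a-b),np.degrees(np.arctan2(u[1],u[0])),"mid",b-u*.078, a+u*.066)
E
```

```text
clock: 4.38
eef_pos: [0.4302, 0.0608, 0.1228]
tool_rot: [0.001, 0.793, 0.61, 0.001]
contact_force: [-0.2, -0.3, -0.0]
finger_gap: 0.0517
[0.4302 0.0609 0.1228]
[0.4169 0.0046 0.0355] [0.4533 0.1518 0.0355] 0.15166266465164122 76.09451919939384 mid [0.4346 0.0761 0.0355] [0.4327 0.0687 0.0355]
```

View pics/w2c.png

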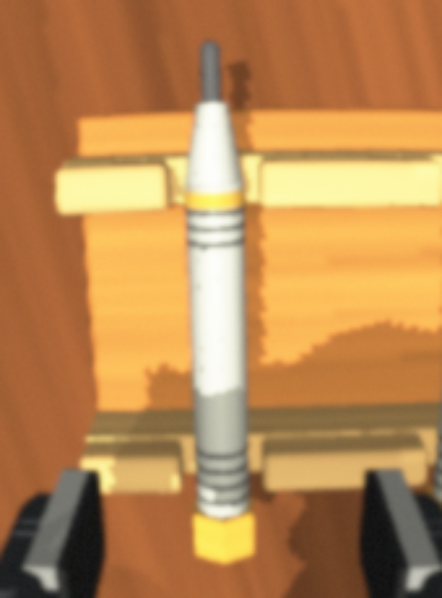

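Run:
```python
from plant import *
from h import *
np.set_printoptions(precision=4,suppress=True)
p=shot(cams,"wrist");print(get_state()["eef_pos"], ray(p,(0,0))[0])
for t,c in [((310.8,85.4),(316,285))]:
    a,b=onz(p,c,.042),onz(p,t,.0355);u=(b-a)/np.linalg.norm(b-a);print(a,b,np.linalg.norm(a-b),np.degrees(np.arctan2(u[1],u[0])),"mid",b-u*.078, a+u*.066)
for q in nets.landmark_of(p,"punch_a_mid"):print(q["conf"],q["at"],onz(p,q["at"],.0355),onz(p,q["at"],.043))
```

```text
[0.4301 0.0609 0.1227] [0.4515 0.1413 0.2414]
[0.4146 0.0099 0.042 ] [0.4493 0.1514 0.0355] 0.14579661248152545 76.22191461415638 mid [0.4308 0.0757 0.039 ] [0.4303 0.0739 0.0391]
0.68 [494.1, 194.9] [0.5679 0.0425 0.0355] [0.5637 0.0461 0.043 ]
```

```bash
python3 -m creep '[{"offset":[0,11,-20],"turn":0.5,"jaw":100},{"offset":[0,11,-45],"turn":0.5,"jaw":100},{"offset":[0,11,-70],"turn":0.5,"jaw":100},{"offset":[0,11,-81],"turn":0.5,"jaw":100},{"offset":[0,11,-81],"turn":0.5,"jaw":100}]'
python3 - <<'E'
from plant import *
from h import *
p=shot(cams,"wrist","w3.png")
E
```

```text
clock: 4.95
eef_pos: [0.428, 0.0719, 0.0389]
tool_rot: [-0.001, 0.789, 0.614, -0.001]
contact_force: [0.1, -0.8, -0.1]
finger_gap: 0.0518
```

View pics/w3.png

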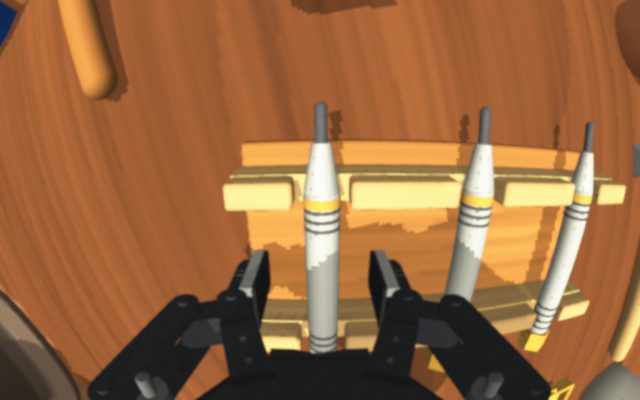

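```bash
python3 -m creep '[{"offset":[0,0,0],"turn":0,"jaw":255},{"offset":[0,0,0],"turn":0,"jaw":255},{"offset":[0,0,0],"turn":0,"jaw":255},{"offset":[0,0,0],"turn":0,"jaw":255},{"offset":[0,0,0],"turn":0,"jaw":255}]' 110
```

```text
clock: 5.42
eef_pos: [0.43, 0.0721, 0.0416]
tool_rot: [0.001, 0.79, 0.614, 0.001]
contact_force: [-0.7, -0.4, 8.4]
finger_gap: 0.0118
```

```bash
python3 -m creep '[{"offset":[0,0,0],"turn":0,"jaw":255}]'
python3 - <<'E'
from plant import *
from h import *
p=shot(cams,"wrist","w4.png")
p=shot(cams,"scene");cv2.imwrite("pics/s4.png",cv2.resize(p["frame"][150:280,260:430,::-1],None,fx=4,fy=4))
E
```

```text
clock: 5.5
eef_pos: [0.43, 0.0722, 0.0416]
tool_rot: [0.001, 0.79, 0.614, 0.001]
contact_force: [-1.4, -1.0, 8.6]
finger_gap: 0.0119
```

View pics/w4.png

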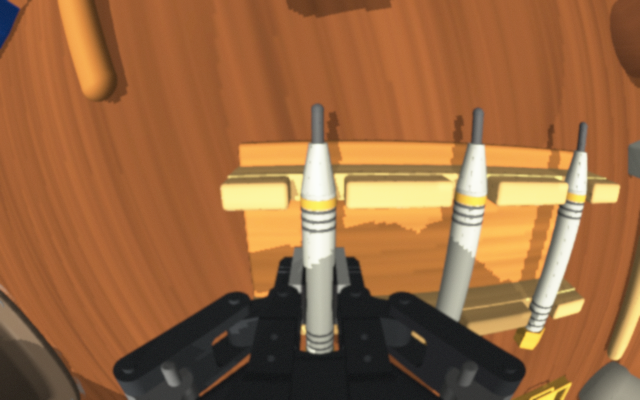

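View pics/s4.png

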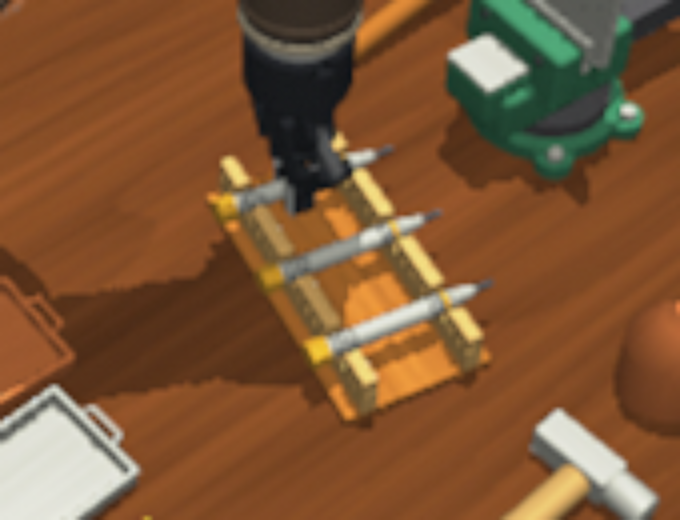

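```bash
python3 -m creep '[{"offset":[0,0,15],"turn":0,"jaw":255},{"offset":[0,0,40],"turn":0,"jaw":255},{"offset":[0,0,80],"turn":3,"jaw":255},{"offset":[0,0,119],"turn":7,"jaw":255},{"offset":[0,0,119],"turn":10,"jaw":255},{"offset":[0,0,119],"turn":10,"jaw":255},{"offset":[0,0,119],"turn":10,"jaw":255}]'
python3 - <<'E'
from plant import *
from h import *
np.set_printoptions(precision=4,suppress=True)
s=get_state();print(s["eef_pos"],s["contact_force"])
p=shot(cams,"wrist","w5.png")
a=shot(cams,"scene","s5.png");b=shot(cams,"side","d5.png")
for n,q in (("scene",a),("side",b),("w",p)):
    for l in nets.landmark_of(q,"trial_face"):print(n,l["conf"],l["at"],onz(q,l["at"],.155))
E
```

```text
clock: 6.18
eef_pos: [0.4289, 0.0715, 0.1596]
tool_rot: [0.001, 0.734, 0.679, 0.0]
contact_force: [-0.3, -0.7, -1.2]
finger_gap: 0.0122
[0.4289 0.0715 0.1596] [-0.3082 -0.6586 -1.2154]
scene 0.64 [396.0, 140.5] [0.4627 0.2768 0.155 ]
scene 0.63 [181.7, 330.5] [ 0.5836 -0.4596  0.155 ]
scene 0.38 [344.6, 221.1] [ 0.5853 -0.0278  0.155 ]
side 0.93 [308.7, 245.3] [0.4646 0.2688 0.155 ]
side 0.25 [269.7, 187.6] [0.5759 0.0282 0.155 ]
```

View pics/w5.png

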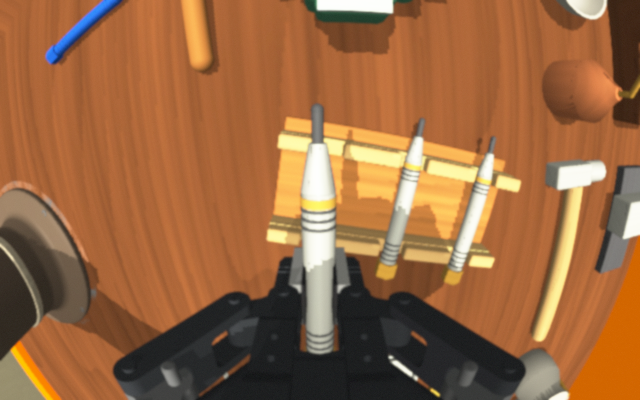

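View pics/s5.png

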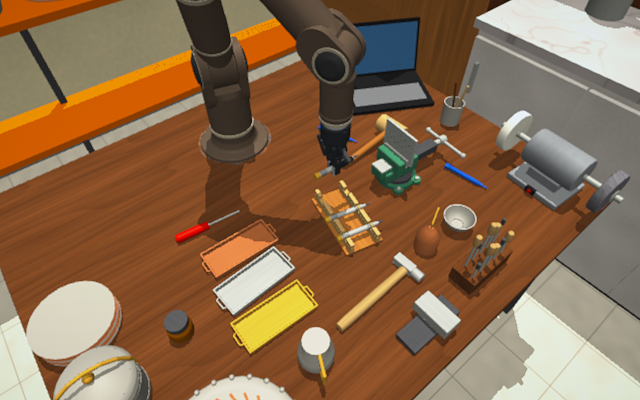

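View pics/d5.png

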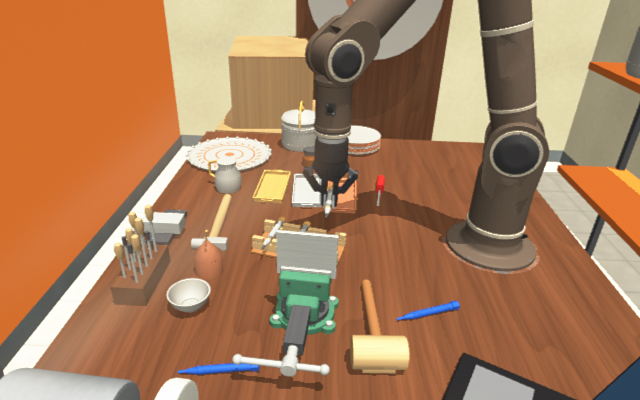

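```bash
python3 -m creep '[{"offset":[10,35,1],"turn":0,"jaw":255},{"offset":[20,70,1],"turn":0,"jaw":255},{"offset":[28,100,1],"turn":0,"jaw":255},{"offset":[28,108,1],"turn":0,"jaw":255},{"offset":[28,108,1],"turn":0,"jaw":255},{"offset":[28,108,1],"turn":0,"jaw":255}]'
python3 - <<'E'
from plant import *
from h import *
np.set_printoptions(precision=4,suppress=True)
s=get_state();print(s["eef_pos"],s["contact_force"])
p=shot(cams,"wrist","w6.png")
a=shot(cams,"scene");b=shot(cams,"side")
print([ray(q,(320,200)) for q in (p,a,b)])
cv2.imwrite("pics/s6.png",cv2.resize(a["frame"][90:220,320:450,::-1],None,fx=4.6,fy=4.6,interpolation=cv2.INTER_CUBIC))
cv2.imwrite("pics/d6.png",cv2.resize(b["frame"][180:310,240:370,::-1],None,fx=4.6,fy=4.6,interpolation=cv2.INTER_CUBIC))
print(onz(p,(317,104),.155))
E
```

```text
clock: 6.98
eef_pos: [0.4563, 0.18, 0.1595]
tool_rot: [-0.0, 0.733, 0.681, -0.001]
contact_force: [0.7, -0.8, -1.4]
finger_gap: 0.0118
[0.4563 0.18   0.1595] [ 0.6944 -0.8299 -1.4036]
[(array([0.4629, 0.2632, 0.278 ]), array([-0.0222, -0.3208, -0.9469])), (array([ 1.0262, -0.4656,  0.9624]), array([-0.5004,  0.4103, -0.7624])), (array([0.4259, 1.0259, 0.6774]), array([ 0.022 , -0.8752, -0.4832]))]
[0.4618 0.2611 0.155 ]
```

View pics/w6.png

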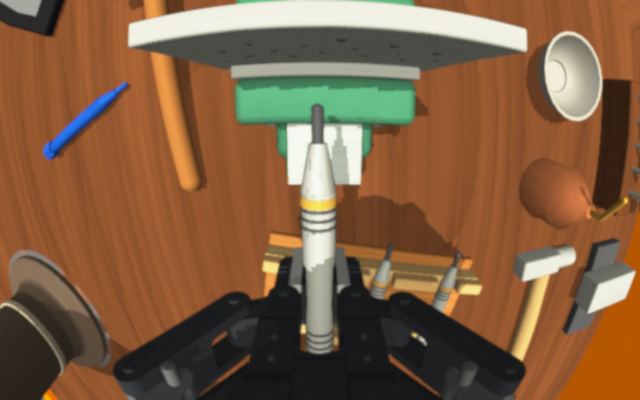

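View pics/s6.png

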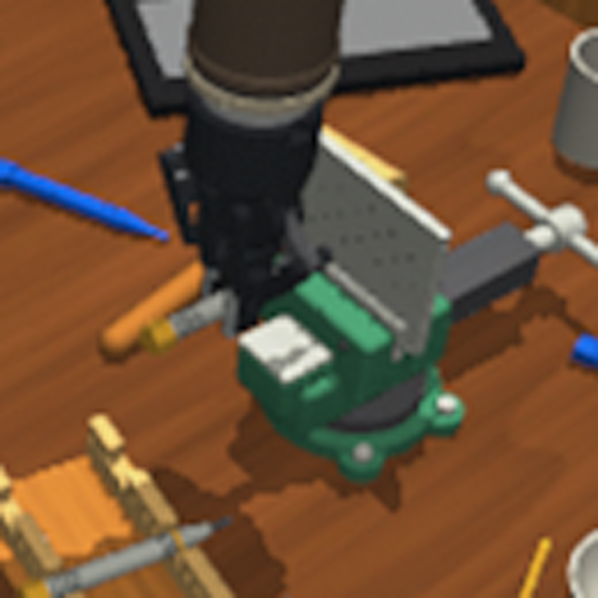

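View pics/d6.png

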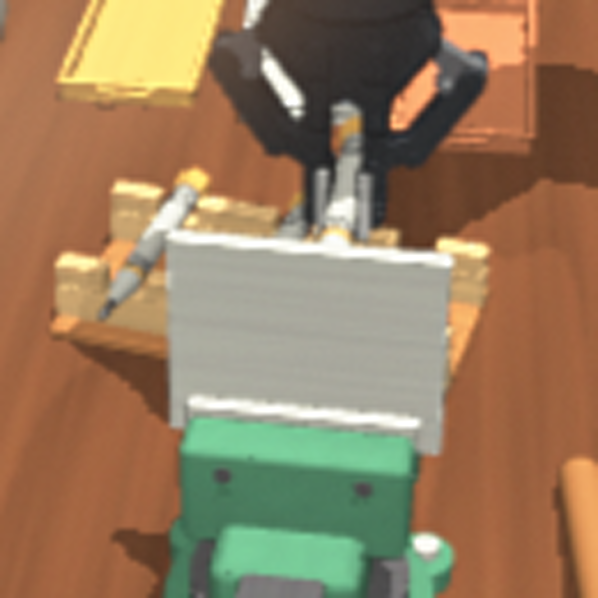

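Run:
```python
from plant import *
from h import *
np.set_printoptions(precision=4,suppress=True)
p=shot(cams,"wrist")
f=p["frame"][0:140,110:550,::-1];cv2.imwrite("pics/w6c.png",cv2.resize(f,None,fx=1.8,fy=1.8,interpolation=cv2.INTER_CUBIC))
a,b=onz(p,(130,48),.195),onz(p,(526,53),.195);print(a,b,np.linalg.norm(a-b),np.degrees(np.arctan2(*(b-a)[[1,0]])),(a+b)/2)
a,b=onz(p,(130,25),.195),onz(p,(526,30),.195);print(a,b,np.linalg.norm(a-b),np.degrees(np.arctan2(*(b-a)[[1,0]])),(a+b)/2)
```

```text
[0.4089 0.2855 0.195 ] [0.5283 0.2759 0.195 ] 0.11980298161542074 -4.607615170568094 [0.4686 0.2807 0.195 ]
[0.4093 0.293  0.195 ] [0.5291 0.2835 0.195 ] 0.12018642626377947 -4.5239566286338775 [0.4692 0.2882 0.195 ]
```

View pics/w6c.png

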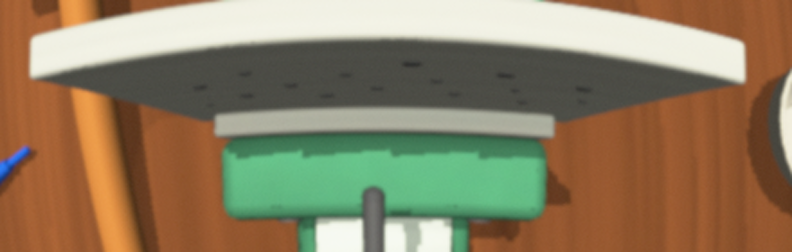

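```bash
cat > fm.py <<'E'
from plant import *
from h import *
np.set_printoptions(precision=4,suppress=True)
import sys
N=int(sys.argv[1]) if len(sys.argv)>1 else 6
F=[];X=[]
for i in range(N):
    cams.get_image("side");s=get_state();F.append(s["contact_force"]);X.append(s["eef_pos"])
F=np.array(F);n=np.array([.078,.997,0]);print(s["clock"],"F",F.mean(0),"along",(F@n).mean(),"sd",(F@n).std(),"pos",np.mean(X,0),"gap",s["finger_gap"])
E
python3 -m creep '[{"offset":[5,8,1],"turn":0,"jaw":255},{"offset":[6,14,1],"turn":0,"jaw":255},{"offset":[6,14,1],"turn":0,"jaw":255},{"offset":[6,14,1],"turn":0,"jaw":255}]'; python3 fm.py 6;  python3 -m creep '[{"offset":[0,3,0],"turn":0,"jaw":255},{"offset":[0,6,0],"turn":0,"jaw":255},{"offset":[0,6,0],"turn":0,"jaw":255},{"offset":[0,6,0],"turn":0,"jaw":255}]'; python3 fm.py 5
```

```text
clock: 7.52
eef_pos: [0.4631, 0.1947, 0.1614]
tool_rot: [-0.0, 0.733, 0.68, 0.0]
contact_force: [0.3, -0.3, -1.0]
finger_gap: 0.0114
7.8167 F [ 0.0345 -0.3704 -1.5552] along -0.3666266076805766 sd 0.3946679735128726 pos [0.4629 0.194  0.1612] gap 0.012237966223796337
clock: 8.15
eef_pos: [0.463, 0.2005, 0.1613]
tool_rot: [-0.0, 0.733, 0.68, 0.0]
contact_force: [-0.3, -0.2, -0.7]
finger_gap: 0.0118
8.4 F [-0.3761  0.1968 -1.1721] along 0.16683934472237277 sd 0.16340055495768988 pos [0.463  0.2001 0.1613] gap 0.012092034955143303
```

```bash
for i in 1; do python3 -m creep '[{"offset":[0,3,0],"turn":0,"jaw":255},{"offset":[0,3,0],"turn":0,"jaw":255}]'; python3 fm.py 5;  python3 -m creep '[{"offset":[0,3,0],"turn":0,"jaw":255},{"offset":[0,3,0],"turn":0,"jaw":255}]'; python3 fm.py 5; done
```

```text
clock: 8.57
eef_pos: [0.4631, 0.2032, 0.1613]
tool_rot: [0.0, 0.733, 0.68, -0.0]
contact_force: [-0.4, -1.7, -1.4]
finger_gap: 0.012
8.8167 F [ 0.7357 -1.5525 -1.075 ] along -1.4904450075642237 sd 0.5911440571263789 pos [0.4631 0.2029 0.1612] gap 0.0121105513979358
clock: 8.98
eef_pos: [0.4631, 0.2063, 0.1613]
tool_rot: [0.0, 0.733, 0.68, 0.0]
contact_force: [-0.3, -3.9, -0.9]
finger_gap: 0.0115
9.2333 F [ 0.4659 -2.9266 -1.5422] along -2.8815224342668637 sd 0.3536821150892868 pos [0.4631 0.206  0.1613] gap 0.011852850953111168
```

```bash
python3 -m creep '[{"offset":[0,2.5,0],"turn":0,"jaw":255},{"offset":[0,2.5,0],"turn":0,"jaw":255}]'; python3 fm.py 6
python3 - <<'E'
from plant import *
from h import *
p=shot(cams,"wrist","w7.png")
E
```

```text
clock: 9.4
eef_pos: [0.4631, 0.2087, 0.1613]
tool_rot: [0.0, 0.733, 0.68, 0.0]
contact_force: [0.9, -3.7, -0.7]
finger_gap: 0.0116
9.7 F [ 0.9124 -3.9148 -1.2742] along -3.8319125582365885 sd 0.3236204379147395 pos [0.4631 0.2085 0.1613] gap 0.012111819669092892
```

View pics/w7.png

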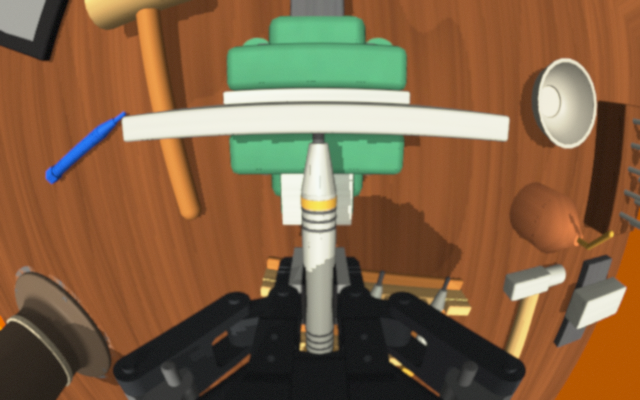

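```bash
python3 -m creep '[{"offset":[-1,-15,0],"turn":0,"jaw":255},{"offset":[-5,-45,0],"turn":0,"jaw":255},{"offset":[-14,-80,0],"turn":-4,"jaw":255},{"offset":[-25,-115,0],"turn":-10,"jaw":255},{"offset":[-33,-136,-20],"turn":-10.2,"jaw":255},{"offset":[-33,-136.5,-20],"turn":-10.2,"jaw":255},{"offset":[-33,-136.5,-20],"turn":-10.2,"jaw":255}]'
python3 - <<'E'
from plant import *
from h import *
np.set_printoptions(precision=4,suppress=True)
s=get_state();print(s["eef_pos"],s["tool_rot"])
b=shot(cams,"side")
x=s["eef_pos"]
print(proj(b,[x,x-[0,0,.006],x-[0,0,.025],x-[0,0,.038]]))
c=proj(b,x)[0].astype(int);print(c)
cv2.imwrite("pics/d8.png",cv2.resize(b["frame"][c[1]-30:c[1]+50,c[0]-50:c[0]+50,::-1],None,fx=7,fy=7,interpolation=cv2.INTER_CUBIC))
E
```

```text
clock: 10.33
eef_pos: [0.4293, 0.0717, 0.1409]
tool_rot: [-0.0, 0.791, 0.612, -0.0]
contact_force: [-0.4, 0.5, -0.8]
finger_gap: 0.0118
[0.4293 0.0717 0.1409] [-0.0004  0.791   0.6118 -0.0003]
[[328.5202 203.9309]
 [328.4251 206.1157]
 [328.1271 212.9587]
 [327.9261 217.5756]]
[328 203]
```

View pics/d8.png

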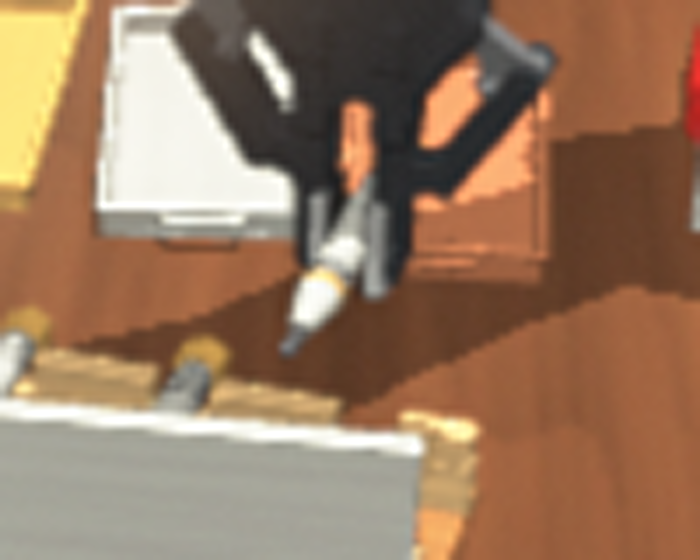

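```bash
python3 -m creep '[{"offset":[0.5,0.4,-35],"turn":0,"jaw":255},{"offset":[0.5,0.4,-70],"turn":0,"jaw":255},{"offset":[0.5,0.4,-90],"turn":0,"jaw":255},{"offset":[0.5,0.4,-99],"turn":0,"jaw":255},{"offset":[0.5,0.4,-99],"turn":0,"jaw":255},{"offset":[0.5,0.4,-99],"turn":0,"jaw":170},{"offset":[0.5,0.4,-99],"turn":0,"jaw":170},{"offset":[0.5,0.4,-92],"turn":0,"jaw":170},{"offset":[0.5,0.4,-85],"turn":0,"jaw":170},{"offset":[0.5,0.4,-85],"turn":0,"jaw":170}]'
python3 - <<'E'
from plant import *
from h import *
p=shot(cams,"wrist","w9.png")
E
```

```text
clock: 11.22
eef_pos: [0.4317, 0.073, 0.0581]
tool_rot: [0.001, 0.791, 0.612, 0.001]
contact_force: [-0.4, -0.7, 1.0]
finger_gap: 0.0286
```

View pics/w9.png

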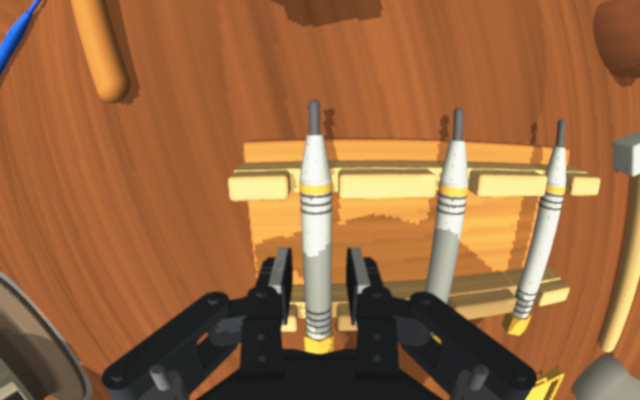

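```bash
python3 -m creep '[{"offset":[0,0,0],"turn":0,"jaw":255},{"offset":[0,0,0],"turn":0,"jaw":255},{"offset":[0,0,0],"turn":0,"jaw":255},{"offset":[0,0,0],"turn":0,"jaw":255}]' 80;  python3 -m creep '[{"offset":[0,0,10],"turn":0,"jaw":255},{"offset":[0,0,45],"turn":0,"jaw":255},{"offset":[0,0,80],"turn":0,"jaw":255},{"offset":[0,0,80],"turn":0,"jaw":255}]';python3 - <<'E'
from plant import *
from h import *
s=get_state();print(s["eef_pos"])
p=shot(cams,"wrist","w10.png")
b=shot(cams,"side");c=proj(b,s["eef_pos"])[0].astype(int)
cv2.imwrite("pics/d10.png",cv2.resize(b["frame"][c[1]-30:c[1]+50,c[0]-50:c[0]+50,::-1],None,fx=6,fy=6,interpolation=cv2.INTER_CUBIC))
E
```

```text
clock: 11.6
eef_pos: [0.4311, 0.0724, 0.057]
tool_rot: [0.001, 0.791, 0.612, 0.0]
contact_force: [-1.0, -1.2, 12.5]
finger_gap: 0.012
clock: 11.93
eef_pos: [0.433, 0.0737, 0.1414]
tool_rot: [0.002, 0.79, 0.613, 0.003]
contact_force: [0.9, -0.1, -1.0]
finger_gap: 0.0114
[0.43296792 0.07366819 0.14142828]
```

View pics/w10.png

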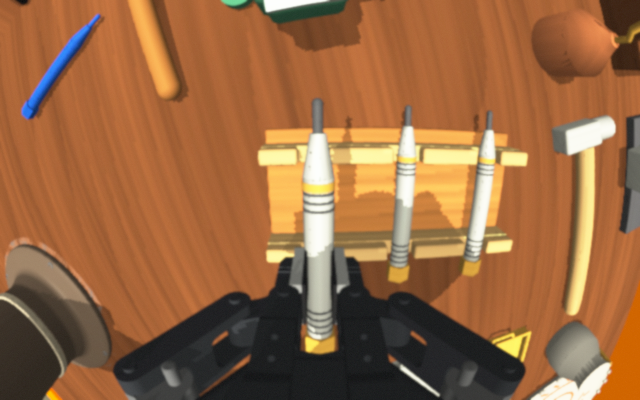

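View pics/d10.png

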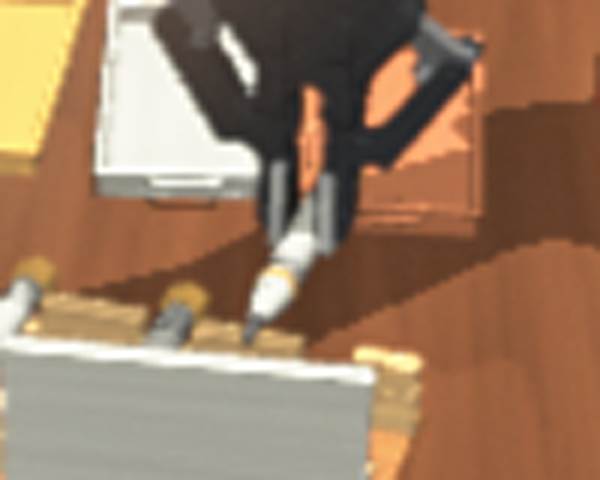

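```bash
python3 -m creep '[{"offset":[-5,-38,10],"turn":2,"jaw":255},{"offset":[-10,-76,10],"turn":4,"jaw":255},{"offset":[-15,-114,10],"turn":6,"jaw":255},{"offset":[-20,-152,10],"turn":8,"jaw":255},{"offset":[-25,-190,10],"turn":10,"jaw":255},{"offset":[-30,-228,10],"turn":12,"jaw":255},{"offset":[-36,-266,5],"turn":13,"jaw":255},{"offset":[-41,-300,0],"turn":13,"jaw":255},{"offset":[-41,-308,0],"turn":13,"jaw":255},{"offset":[-41,-308,0],"turn":13,"jaw":255},{"offset":[-41,-308,0],"turn":13,"jaw":255},{"offset":[-41,-308,0],"turn":13,"jaw":255}]'
python3 - <<'E'
from plant import *
from h import *
s=get_state();print(s["eef_pos"],s["tool_rot"])
p=shot(cams,"wrist","w11.png")
np.set_printoptions(precision=4,suppress=True)
for th in ["copper_dish","steel_dish","brass_dish"]:
  q=nets.silhouettes(p,th)
  for q in nets.landmark_of(p,th):print(th,q["conf"],q["at"],onz(p,q["at"],0))
E
```

```text
clock: 13.03
eef_pos: [0.3894, -0.2338, 0.1357]
tool_rot: [-0.001, 0.716, 0.698, 0.0]
contact_force: [0.8, 0.6, -1.6]
finger_gap: 0.0116
[ 0.38942048 -0.23383905  0.13573706] [-8.53059569e-04  7.15625271e-01  6.98483879e-01  1.17714367e-04]
copper_dish 0.83 [320.3, 185.5] [ 0.3909 -0.2235  0.    ]
copper_dish 0.39 [437.4, 213.9] [ 0.4988 -0.253   0.    ]
steel_dish 0.88 [438.9, 213.3] [ 0.5003 -0.2524  0.    ]
brass_dish 0.64 [528.4, 223.6] [ 0.6113 -0.2687  0.    ]
```

View pics/w11.png

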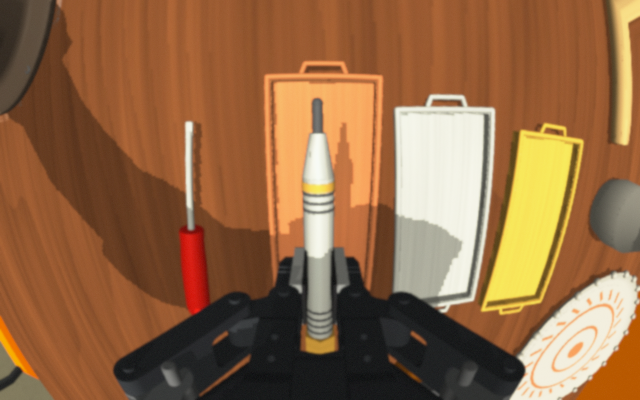

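Run:
```python
from plant import *
from h import *
p=shot(cams,"wrist");np.set_printoptions(precision=4,suppress=True)
c=[onz(p,u,.014) for u in((265,77),(382,77),(372,290))];print(*c)
print(onz(p,(317,100),.1157), get_state()["eef_pos"])
```

```text
[ 0.3513 -0.1327  0.014 ] [ 0.4412 -0.1347  0.014 ] [ 0.4381 -0.3251  0.014 ]
[ 0.3913 -0.1522  0.1157] [ 0.3897 -0.2351  0.1364]
```

```bash
python3 -m creep '[{"offset":[2.5,-2,-40],"turn":0,"jaw":255},{"offset":[2.5,-2,-75],"turn":0,"jaw":255},{"offset":[2.5,-2,-92],"turn":0,"jaw":255},{"offset":[2.5,-2,-96],"turn":0,"jaw":255},{"offset":[2.5,-2,-96],"turn":0,"jaw":255},{"offset":[2.5,-2,-96],"turn":0,"jaw":255}]'; python3 fm.py 3; python3 -m creep '[{"offset":[0,0,-2],"turn":0,"jaw":255},{"offset":[0,0,-4],"turn":0,"jaw":255},{"offset":[0,0,-5],"turn":0,"jaw":255},{"offset":[0,0,-5],"turn":0,"jaw":255}]';python3 fm.py 3;python3 - <<'E'
from plant import *
from h import *
p=shot(cams,"wrist","w12.png")
E
```

```text
clock: 13.93
eef_pos: [0.3927, -0.2375, 0.041]
tool_rot: [0.0, 0.716, 0.698, 0.0]
contact_force: [0.1, -0.7, -1.2]
finger_gap: 0.0114
14.0833 F [ 0.7338  0.0683 -0.6355] along 0.12528568406321516 sd 0.4067648900983746 pos [ 0.393  -0.2379  0.0416] gap 0.011531559139525438
clock: 14.42
eef_pos: [0.392, -0.2376, 0.0353]
tool_rot: [0.0, 0.716, 0.698, -0.0]
contact_force: [-0.4, -0.4, -0.8]
finger_gap: 0.0112
14.5667 F [-0.3224  0.1354 -0.6898] along 0.10980748269175333 sd 0.3348726764379557 pos [ 0.392  -0.2376  0.0353] gap 0.011575751023373803
```

View pics/w12.png

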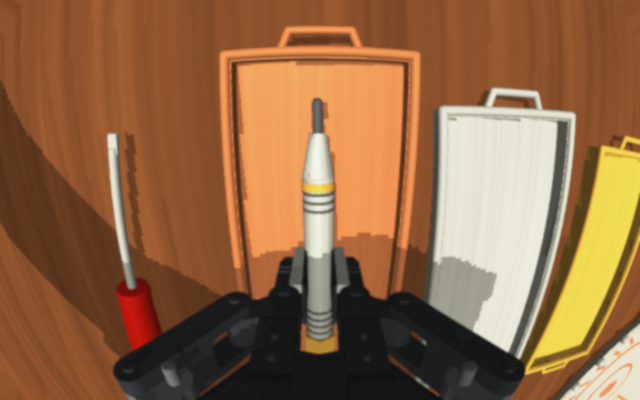

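```bash
python3 -m creep '[{"offset":[0,0,-1],"turn":0,"jaw":255},{"offset":[0,0,-2],"turn":0,"jaw":255},{"offset":[0,0,-2],"turn":0,"jaw":255}]'; python3 fm.py 2; python3 -m creep '[{"offset":[0,0,-1],"turn":0,"jaw":255},{"offset":[0,0,-1],"turn":0,"jaw":255}]';python3 fm.py 2
```

```text
clock: 14.87
eef_pos: [0.3922, -0.2375, 0.0339]
tool_rot: [0.0, 0.716, 0.698, -0.0]
contact_force: [-2.6, 1.6, 11.8]
finger_gap: 0.0112
14.9667 F [-2.8875  1.7641 11.4732] along 1.5335648545311305 sd 0.1329222816946697 pos [ 0.3922 -0.2374  0.0339] gap 0.011233375585415428
clock: 15.13
eef_pos: [0.3922, -0.2375, 0.0337]
tool_rot: [0.0, 0.716, 0.698, -0.0]
contact_force: [-6.6, 3.7, 25.1]
finger_gap: 0.0117
15.2333 F [-5.8314  3.4277 24.6644] along 2.9625195354682403 sd 0.13345342676086647 pos [ 0.3922 -0.2375  0.0337] gap 0.01155918313463401
```

```bash
python3 -m creep '[{"offset":[0,0,1.6],"turn":0,"jaw":255},{"offset":[0,0,1.6],"turn":0,"jaw":160},{"offset":[0,0,1.6],"turn":0,"jaw":160},{"offset":[0,0,1.6],"turn":0,"jaw":160},{"offset":[0,0,1.6],"turn":0,"jaw":160},{"offset":[0,0,20],"turn":0,"jaw":160},{"offset":[0,0,60],"turn":0,"jaw":160},{"offset":[0,0,100],"turn":0,"jaw":160},{"offset":[0,0,120],"turn":0,"jaw":160}]';python3 - <<'E'
from plant import *
from h import *
print(get_state()["eef_pos"])
p=shot(cams,"wrist","w13.png")
E
```

```text
clock: 15.98
eef_pos: [0.3933, -0.2376, 0.1557]
tool_rot: [0.001, 0.716, 0.698, 0.001]
contact_force: [1.0, -0.8, -0.2]
finger_gap: 0.032
[ 0.39328838 -0.23756958  0.15567397]
```

View pics/w13.png

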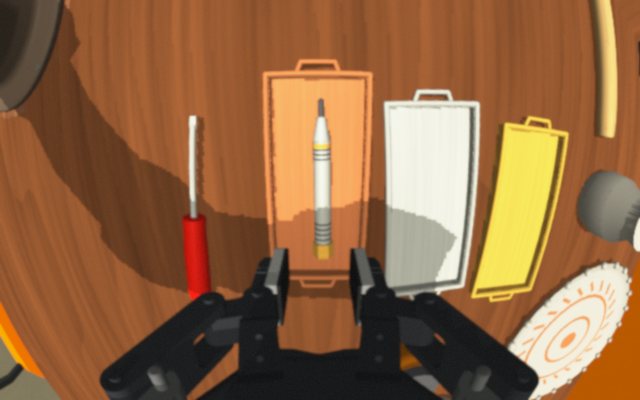

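```bash
python3 -m creep '[{"offset":[14,37,0],"turn":-3,"jaw":140},{"offset":[28,74,0],"turn":-6,"jaw":140},{"offset":[42,111,0],"turn":-9,"jaw":140},{"offset":[55,148,0],"turn":-12,"jaw":140},{"offset":[68,185,0],"turn":-12.8,"jaw":140},{"offset":[82,222,0],"turn":-12.8,"jaw":140},{"offset":[95,258,0],"turn":-12.8,"jaw":140},{"offset":[107,292,0],"turn":-12.8,"jaw":140},{"offset":[107,295.5,-10],"turn":-12.8,"jaw":140},{"offset":[107,295.5,-30],"turn":-12.8,"jaw":140},{"offset":[107,295.5,-30],"turn":-12.8,"jaw":140},{"offset":[107,295.5,-30],"turn":-12.8,"jaw":140}]';python3 - <<'E'
from plant import *
from h import *
s=get_state();print(s["eef_pos"],s["tool_rot"])
p=shot(cams,"wrist","w14.png")
print(proj(p,[.4998,.0592,.0355]))
E
```

```text
clock: 17.03
eef_pos: [0.498, 0.0577, 0.1213]
tool_rot: [-0.001, 0.789, 0.614, -0.001]
contact_force: [0.0, -0.4, 1.1]
finger_gap: 0.0386
[0.497983   0.05770176 0.12131695] [-0.00081313  0.78942973  0.61383905 -0.00128918]
[[321.05358083 216.1795864 ]]
```

View pics/w14.png

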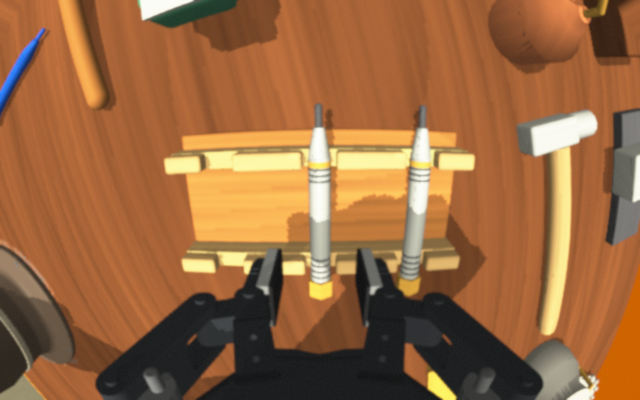

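```bash
python3 -m creep '[{"offset":[0,0,-25],"turn":0,"jaw":140},{"offset":[0,0,-50],"turn":0,"jaw":140},{"offset":[0,0,-66],"turn":0,"jaw":140},{"offset":[0,0,-66],"turn":0,"jaw":140},{"offset":[0,0,-66],"turn":0,"jaw":140},{"offset":[0,0,-66],"turn":0,"jaw":140}]'
```

```text
clock: 17.58
eef_pos: [0.4999, 0.0579, 0.0577]
tool_rot: [0.0, 0.79, 0.613, 0.001]
contact_force: [0.1, 1.0, 0.9]
finger_gap: 0.0386
```

```bash
python3 -m creep '[{"offset":[0,0,-1.5],"turn":0,"jaw":140},{"offset":[0,0,-1.5],"turn":0,"jaw":255},{"offset":[0,0,-1.5],"turn":0,"jaw":255},{"offset":[0,0,-1.5],"turn":0,"jaw":255},{"offset":[0,0,-1.5],"turn":0,"jaw":255},{"offset":[0,0,-1.5],"turn":0,"jaw":255}]' 100;  python3 -m creep '[{"offset":[0,0,10],"turn":0,"jaw":255},{"offset":[0,0,45],"turn":0,"jaw":255},{"offset":[0,0,85],"turn":4,"jaw":255},{"offset":[-10,20,118],"turn":10,"jaw":255},{"offset":[-20,55,118],"turn":10,"jaw":255},{"offset":[-30,90,118],"turn":10,"jaw":255},{"offset":[-37,118,118],"turn":10,"jaw":255},{"offset":[-37,118,118],"turn":10,"jaw":255},{"offset":[-37,118,118],"turn":10,"jaw":255}]'
python3 - <<'E'
from plant import *
from h import *
s=get_state();print(s["eef_pos"],s["tool_rot"])
p=shot(cams,"wrist","w15.png")
E
```

```text
clock: 18.08
eef_pos: [0.4996, 0.058, 0.0559]
tool_rot: [0.001, 0.79, 0.614, 0.0]
contact_force: [-1.9, -0.7, 7.6]
finger_gap: 0.011
clock: 18.83
eef_pos: [0.4613, 0.1778, 0.1736]
tool_rot: [0.0, 0.732, 0.682, 0.0]
contact_force: [0.2, -1.0, -1.3]
finger_gap: 0.011
[0.46129574 0.17781261 0.17360952] [2.41809864e-05 7.31637033e-01 6.81694293e-01 3.77040362e-04]
```

View pics/w15.png

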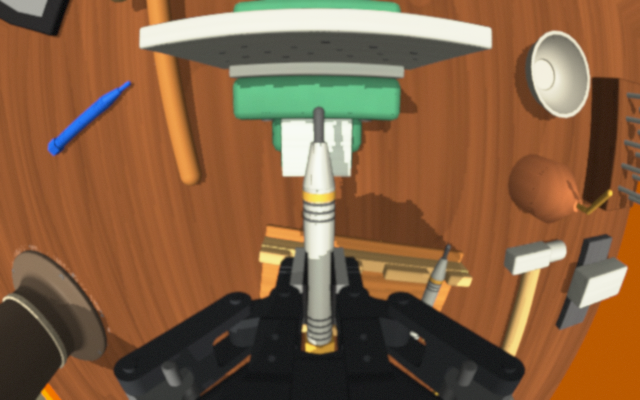

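```bash
python3 -m creep '[{"offset":[1,9,1.5],"turn":0,"jaw":255},{"offset":[1,18,1.5],"turn":0,"jaw":255},{"offset":[1,18,1.5],"turn":0,"jaw":255},{"offset":[1,18,1.5],"turn":0,"jaw":255}]'; python3 fm.py 5;  python3 -m creep '[{"offset":[0,4,0],"turn":0,"jaw":255},{"offset":[0,7,0],"turn":0,"jaw":255},{"offset":[0,7,0],"turn":0,"jaw":255}]'; python3 fm.py 5
```

```text
clock: 19.22
eef_pos: [0.4631, 0.1943, 0.1743]
tool_rot: [-0.0, 0.733, 0.68, 0.0]
contact_force: [-0.4, 0.5, -1.0]
finger_gap: 0.0109
19.4667 F [ 0.3823  0.0223 -1.2931] along 0.05207065350299719 sd 0.7373471021376501 pos [0.463  0.1936 0.1741] gap 0.01104628958428354
clock: 19.72
eef_pos: [0.463, 0.2019, 0.1744]
tool_rot: [-0.0, 0.733, 0.68, 0.0]
contact_force: [-0.1, 0.1, -0.9]
finger_gap: 0.0105
19.9667 F [ 0.5134 -0.0149 -1.1561] along 0.02521504726881608 sd 0.2593140043054728 pos [0.463  0.2012 0.1743] gap 0.010719388222581143
```

```bash
python3 -m creep '[{"offset":[0,3,0],"turn":0,"jaw":255},{"offset":[0,3,0],"turn":0,"jaw":255}]'; python3 fm.py 4;  python3 -m creep '[{"offset":[0,2.5,0],"turn":0,"jaw":255},{"offset":[0,2.5,0],"turn":0,"jaw":255}]'; python3 fm.py 4
```

```text
clock: 20.13
eef_pos: [0.463, 0.2033, 0.1741]
tool_rot: [0.0, 0.733, 0.68, -0.001]
contact_force: [1.1, -4.1, -0.8]
finger_gap: 0.0105
20.3333 F [ 0.0981 -4.3349 -0.8407] along -4.314217867783568 sd 0.48584495257201754 pos [0.463  0.2031 0.1741] gap 0.010854807694178993
clock: 20.5
eef_pos: [0.463, 0.2052, 0.1741]
tool_rot: [0.001, 0.733, 0.68, -0.001]
contact_force: [0.6, -8.0, -0.8]
finger_gap: 0.0108
20.7 F [ 0.5575 -7.2729 -1.0035] along -7.207642045362094 sd 0.5288082406937018 pos [0.463  0.2049 0.174 ] gap 0.010888874971504082
```

```bash
python3 -m creep '[{"offset":[0,2,0],"turn":0,"jaw":255},{"offset":[0,4,0],"turn":0,"jaw":255},{"offset":[0,4,0],"turn":0,"jaw":255}]'; python3 fm.py 5
python3 - <<'E'
from plant import *
from h import *
p=shot(cams,"wrist","w16.png")
E
```

```text
clock: 20.95
eef_pos: [0.463, 0.2076, 0.1737]
tool_rot: [0.001, 0.734, 0.679, -0.002]
contact_force: [-0.5, -11.2, -0.2]
finger_gap: 0.0107
21.2 F [ -0.1464 -11.5883   0.0379] along -11.565000357700765 sd 0.5912656035833922 pos [0.463  0.2073 0.1737] gap 0.010931175506926833
```

View pics/w16.png

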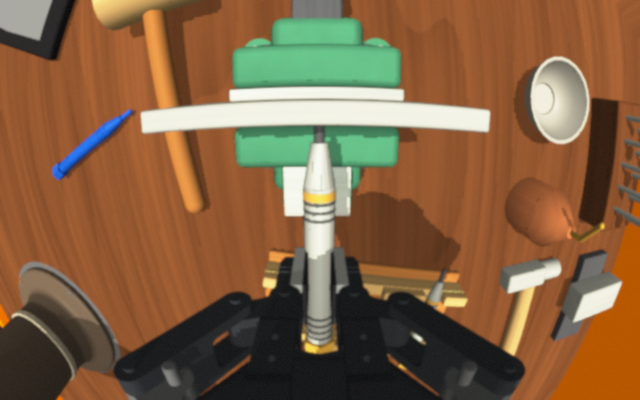

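```bash
python3 -m creep '[{"offset":[0,2.5,0],"turn":0,"jaw":255},{"offset":[0,2.5,0],"turn":0,"jaw":255}]'; python3 fm.py 3;  python3 -m creep '[{"offset":[-1,-15,0],"turn":0,"jaw":255},{"offset":[-2,-50,0],"turn":0,"jaw":255},{"offset":[-2,-50,0],"turn":0,"jaw":255},{"offset":[-2,-50,0],"turn":0,"jaw":255}]'
python3 - <<'E'
from plant import *
from h import *
np.set_printoptions(precision=4,suppress=True)
s=get_state();print(s["eef_pos"],s["tool_rot"])
p=shot(cams,"wrist","w17.png");b=shot(cams,"side");c=proj(b,s["eef_pos"])[0].astype(int)
cv2.imwrite("pics/d17.png",cv2.resize(b["frame"][c[1]-30:c[1]+50,c[0]-50:c[0]+50,::-1],None,fx=6,fy=6,interpolation=cv2.INTER_CUBIC))
E
```

```text
clock: 21.42
eef_pos: [0.463, 0.2091, 0.1736]
tool_rot: [0.002, 0.734, 0.679, -0.003]
contact_force: [-0.1, -15.2, 1.3]
finger_gap: 0.0109
21.5667 F [  0.1903 -14.0184   1.1666] along -13.961476714259264 sd 0.15086207206620242 pos [0.463  0.2088 0.1735] gap 0.010955355085434089
clock: 21.9
eef_pos: [0.4613, 0.1618, 0.1744]
tool_rot: [0.0, 0.734, 0.679, 0.0]
contact_force: [-0.1, 0.6, -1.2]
finger_gap: 0.0107
[0.4613 0.1618 0.1744] [0.0001 0.7341 0.679  0.0002]
```

View pics/w17.png

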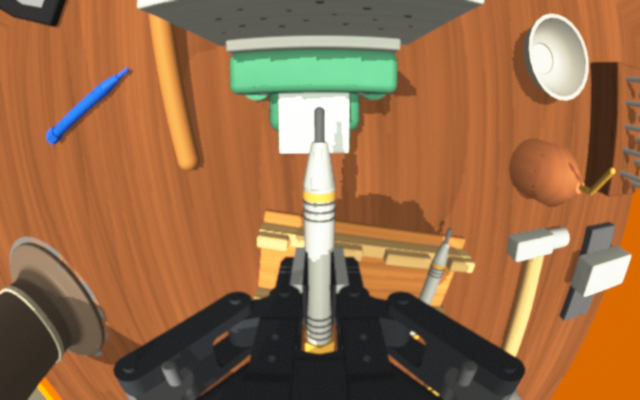

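View pics/d17.png

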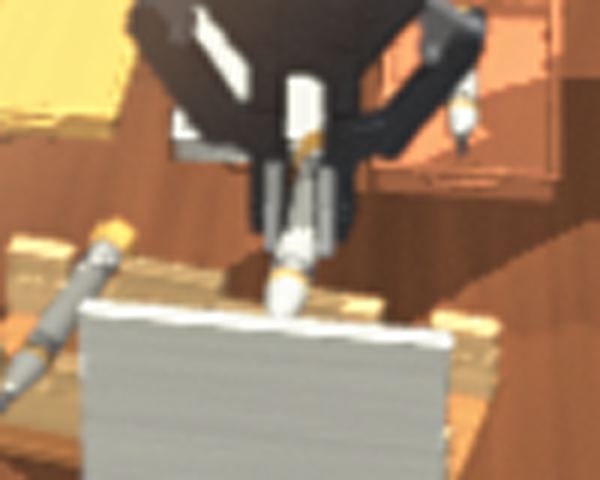

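```bash
python3 -m creep '[{"offset":[4,-40,0],"turn":0,"jaw":255},{"offset":[8,-80,0],"turn":0,"jaw":255},{"offset":[12,-120,0],"turn":0.5,"jaw":255},{"offset":[16,-160,0],"turn":1,"jaw":255},{"offset":[20,-200,0],"turn":1.5,"jaw":255},{"offset":[24,-240,0],"turn":2,"jaw":255},{"offset":[28,-280,0],"turn":2,"jaw":255},{"offset":[32,-320,-10],"turn":2,"jaw":255},{"offset":[35,-360,-20],"turn":2,"jaw":255},{"offset":[37,-395,-30],"turn":2,"jaw":255},{"offset":[38,-423,-40],"turn":2,"jaw":255},{"offset":[38,-423,-40],"turn":2,"jaw":255}]';python3 -m creep '[{"offset":[0,0,0],"turn":0,"jaw":255},{"offset":[0,0,0],"turn":0,"jaw":255},{"offset":[0,0,0],"turn":0,"jaw":255}]'
python3 - <<'E'
from plant import *
from h import *
s=get_state();print(s["eef_pos"],s["tool_rot"])
p=shot(cams,"wrist","w18.png")
np.set_printoptions(precision=4,suppress=True)
for th in ["steel_dish","copper_dish","brass_dish"]:
  for q in nets.landmark_of(p,th):print(th,q["conf"],q["at"],onz(p,q["at"],0))
E
```

```text
clock: 23.0
eef_pos: [0.4982, -0.2658, 0.132]
tool_rot: [-0.0, 0.723, 0.691, -0.001]
contact_force: [-0.0, 0.1, -0.6]
finger_gap: 0.0107
clock: 23.25
eef_pos: [0.5001, -0.2578, 0.1347]
tool_rot: [0.0, 0.72, 0.694, 0.001]
contact_force: [0.8, -0.2, -1.0]
finger_gap: 0.0109
[ 0.50011872 -0.25775889  0.1347311 ] [1.13340412e-04 7.20004671e-01 6.93968877e-01 6.76951385e-04]
copper_dish 0.66 [196.7, 168.8] [ 0.3937 -0.2269  0.    ]
brass_dish 0.83 [442.4, 202.5] [ 0.6132 -0.267   0.    ]
brass_dish 0.19 [195.0, 173.9] [ 0.3914 -0.2314  0.    ]
```

View pics/w18.png

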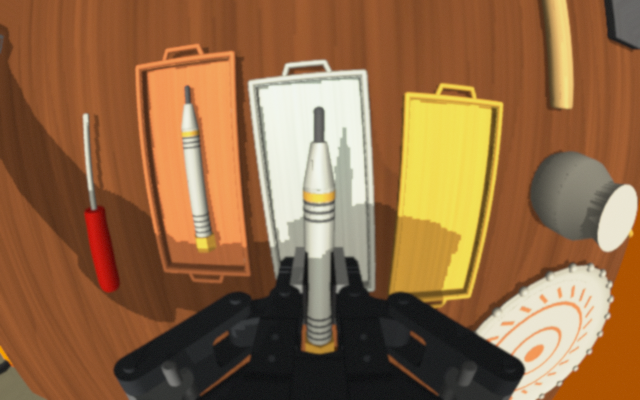

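Run:
```python
from plant import *
from h import *
p=shot(cams,"wrist");np.set_printoptions(precision=4,suppress=True)
a,b,c,d=[onz(p,u,.014) for u in((250,80),(369,71),(275,262),(375,290))];print(a,b,c,d)
for u,v in ((a,b),(c,a),(d,b)):print(np.degrees(np.arctan2(*(v-u)[[1,0]])))
print(onz(p,(318.5,109),.114), get_state()["eef_pos"])
```

```text
[ 0.451  -0.1575  0.014 ] [ 0.5421 -0.1549  0.014 ] [ 0.4583 -0.3137  0.014 ] [ 0.5494 -0.3488  0.014 ]
1.6898545025065086
92.67425916060606
92.1498924120905
[ 0.5027 -0.1803  0.114 ] [ 0.4994 -0.2592  0.1347]
```

```bash
python3 -m creep '[{"offset":[0.5,1,-40],"turn":2,"jaw":255},{"offset":[0.5,1,-75],"turn":4,"jaw":255},{"offset":[0.5,1,-91],"turn":4,"jaw":255},{"offset":[0.5,1,-95],"turn":4,"jaw":255},{"offset":[0.5,1,-95],"turn":4,"jaw":255},{"offset":[0.5,1,-95],"turn":4,"jaw":255},{"offset":[0.5,1,-97],"turn":4,"jaw":255},{"offset":[0.5,1,-97],"turn":4,"jaw":255}]'; python3 fm.py 2
python3 - <<'E'
from plant import *
from h import *
p=shot(cams,"wrist","w19.png")
E
```

```text
clock: 24.17
eef_pos: [0.5004, -0.2594, 0.0386]
tool_rot: [0.001, 0.697, 0.718, 0.0]
contact_force: [0.6, -0.3, -1.1]
finger_gap: 0.0107
24.2667 F [ 0.2928 -0.4448 -0.8655] along -0.4206028655804639 sd 0.08091674018918649 pos [ 0.5001 -0.2593  0.0384] gap 0.010562942031334689
```

View pics/w19.png

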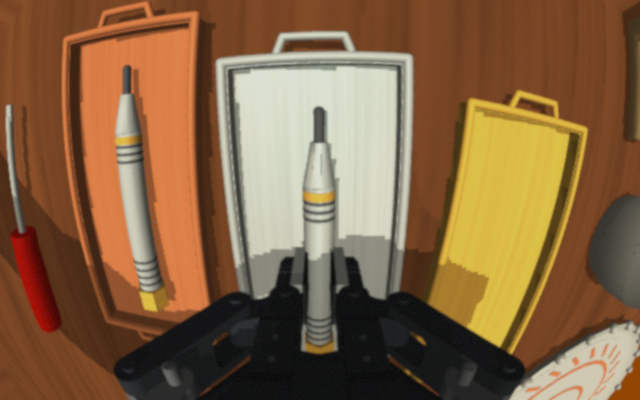

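```bash
python3 -m creep '[{"offset":[0,0,-1.5],"turn":0,"jaw":255},{"offset":[0,0,-3],"turn":0,"jaw":255},{"offset":[0,0,-3],"turn":0,"jaw":255}]'; python3 fm.py 1; python3 -m creep '[{"offset":[0,0,-1],"turn":0,"jaw":255},{"offset":[0,0,-1.5],"turn":0,"jaw":255},{"offset":[0,0,-1.5],"turn":0,"jaw":255}]';python3 fm.py 1
```

```text
clock: 24.57
eef_pos: [0.4994, -0.259, 0.0341]
tool_rot: [-0.0, 0.696, 0.718, -0.0]
contact_force: [0.6, -0.5, -0.3]
finger_gap: 0.0104
24.6167 F [-0.4338  0.4611 -0.496 ] along 0.4259086881096192 sd 0.0 pos [ 0.4995 -0.259   0.0342] gap 0.010661759883753135
clock: 24.87
eef_pos: [0.4998, -0.2589, 0.033]
tool_rot: [0.0, 0.696, 0.718, 0.0]
contact_force: [0.4, 0.3, 1.7]
finger_gap: 0.0111
24.9167 F [-0.3984  0.6636  2.3953] along 0.6305677372119745 sd 0.0 pos [ 0.4999 -0.259   0.0331] gap 0.010757134754951268
```

```bash
python3 -m creep '[{"offset":[0,0,-0.8],"turn":0,"jaw":255},{"offset":[0,0,-0.8],"turn":0,"jaw":255}]'; python3 fm.py 1
```

```text
clock: 25.08
eef_pos: [0.4999, -0.259, 0.0328]
tool_rot: [0.0, 0.696, 0.718, 0.0]
contact_force: [-1.1, 1.0, 8.8]
finger_gap: 0.0108
25.1333 F [-0.8556  1.1662  8.2212] along 1.0959566988991913 sd 0.0 pos [ 0.4999 -0.259   0.0328] gap 0.010966476695810136
```

Firmly on the floor; release and go for the third punch.

```bash
python3 -m creep '[{"offset":[0,0,0.7],"turn":0,"jaw":255},{"offset":[0,0,0.7],"turn":0,"jaw":160},{"offset":[0,0,0.7],"turn":0,"jaw":160},{"offset":[0,0,0.7],"turn":0,"jaw":160},{"offset":[0,0,0.7],"turn":0,"jaw":160},{"offset":[0,0,20],"turn":0,"jaw":160},{"offset":[0,0,60],"turn":0,"jaw":160},{"offset":[0,0,100],"turn":0,"jaw":160},{"offset":[0,0,120],"turn":0,"jaw":160},{"offset":[0,0,120],"turn":0,"jaw":160}]';python3 - <<'E'
from plant import *
from h import *
print(get_state()["eef_pos"])
p=shot(cams,"wrist","w20.png")
E
```

```text
clock: 25.97
eef_pos: [0.5021, -0.2598, 0.1569]
tool_rot: [0.004, 0.697, 0.718, 0.001]
contact_force: [0.9, 0.4, 0.2]
finger_gap: 0.0321
[ 0.50207832 -0.25984907  0.15692224]
```

View pics/w20.png

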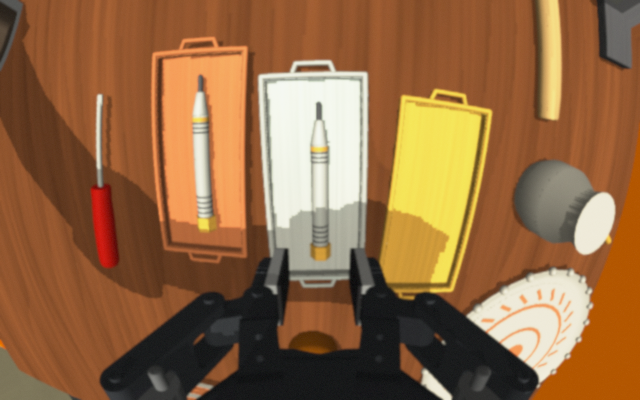

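```bash
python3 -m creep '[{"offset":[9,38,0],"turn":-4,"jaw":140},{"offset":[18,76,0],"turn":-8,"jaw":140},{"offset":[27,114,0],"turn":-12,"jaw":140},{"offset":[36,152,0],"turn":-16,"jaw":140},{"offset":[45,190,0],"turn":-16,"jaw":140},{"offset":[54,228,0],"turn":-16,"jaw":140},{"offset":[62,266,0],"turn":-16,"jaw":140},{"offset":[67.5,296,0],"turn":-16,"jaw":140},{"offset":[67.5,300,-10],"turn":-16,"jaw":140},{"offset":[67.5,300,-30],"turn":-16,"jaw":140},{"offset":[67.5,300,-30],"turn":-16,"jaw":140},{"offset":[67.5,300,-30],"turn":-16,"jaw":140}]';python3 - <<'E'
from plant import *
from h import *
s=get_state();print(s["eef_pos"],s["tool_rot"])
p=shot(cams,"wrist","w21.png")
E
```

```text
clock: 27.02
eef_pos: [0.5655, 0.0404, 0.1201]
tool_rot: [-0.001, 0.79, 0.614, -0.002]
contact_force: [-0.6, -0.1, 0.5]
finger_gap: 0.0384
[0.56554093 0.04042901 0.12006568] [-0.00113621  0.78952278  0.61371728 -0.00189138]
```

View pics/w21.png

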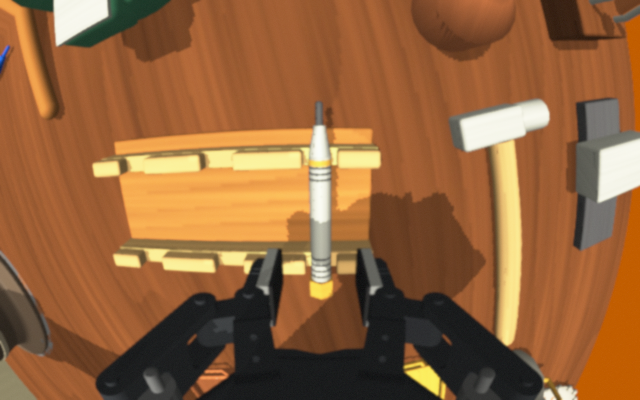

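```bash
python3 -m creep '[{"offset":[0,0,-25],"turn":0,"jaw":140},{"offset":[0,0,-50],"turn":0,"jaw":140},{"offset":[0,0,-66],"turn":0,"jaw":140},{"offset":[0,0,-66],"turn":0,"jaw":140},{"offset":[0,0,-66],"turn":0,"jaw":140},{"offset":[0,0,-66],"turn":0,"jaw":140}]'
```

```text
clock: 27.57
eef_pos: [0.5679, 0.0408, 0.0574]
tool_rot: [0.0, 0.79, 0.613, 0.001]
contact_force: [-0.9, 0.5, -0.5]
finger_gap: 0.0385
```

```bash
python3 -m creep '[{"offset":[0,0,-1.5],"turn":0,"jaw":140},{"offset":[0,0,-1.5],"turn":0,"jaw":255},{"offset":[0,0,-1.5],"turn":0,"jaw":255},{"offset":[0,0,-1.5],"turn":0,"jaw":255},{"offset":[0,0,-1.5],"turn":0,"jaw":255},{"offset":[0,0,-1.5],"turn":0,"jaw":255}]' 100;  python3 -m creep '[{"offset":[0,0,10],"turn":0,"jaw":255},{"offset":[0,0,45],"turn":0,"jaw":255},{"offset":[-5,0,85],"turn":4,"jaw":255},{"offset":[-30,10,118],"turn":10,"jaw":255},{"offset":[-60,35,119.5],"turn":10,"jaw":255},{"offset":[-85,65,119.5],"turn":10,"jaw":255},{"offset":[-106,95,119.5],"turn":10,"jaw":255},{"offset":[-106,130,119.5],"turn":10,"jaw":255},{"offset":[-106,137,119.5],"turn":10,"jaw":255},{"offset":[-106,137,119.5],"turn":10,"jaw":255},{"offset":[-106,137,119.5],"turn":10,"jaw":255}]'
python3 - <<'E'
from plant import *
from h import *
s=get_state();print(s["eef_pos"],s["tool_rot"])
p=shot(cams,"wrist","w22.png")
E
```

```text
clock: 28.07
eef_pos: [0.5676, 0.041, 0.0557]
tool_rot: [0.001, 0.79, 0.614, 0.001]
contact_force: [-1.7, -0.6, 6.2]
finger_gap: 0.0108
clock: 28.98
eef_pos: [0.461, 0.178, 0.1744]
tool_rot: [0.0, 0.733, 0.681, -0.0]
contact_force: [-0.1, -1.2, -1.9]
finger_gap: 0.0108
[0.46104967 0.17801075 0.17436262] [ 2.39049442e-04  7.32618757e-01  6.80639184e-01 -3.15722261e-05]
```

View pics/w22.png

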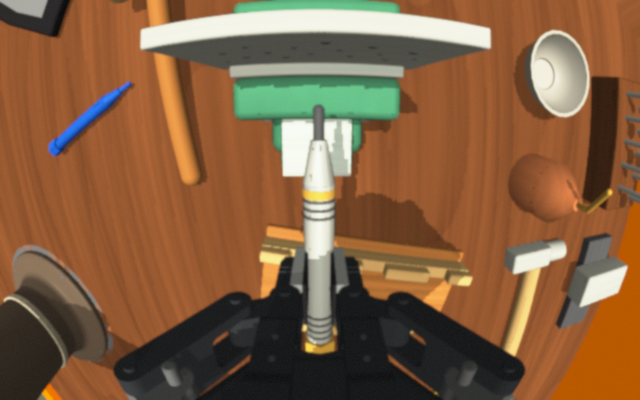

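```bash
python3 -m creep '[{"offset":[1,9,0.5],"turn":0,"jaw":255},{"offset":[2,22,0.5],"turn":0,"jaw":255},{"offset":[2,22,0.5],"turn":0,"jaw":255},{"offset":[2,22,0.5],"turn":0,"jaw":255}]'; python3 fm.py 5;  python3 -m creep '[{"offset":[0,3,0],"turn":0,"jaw":255},{"offset":[0,5,0],"turn":0,"jaw":255},{"offset":[0,5,0],"turn":0,"jaw":255}]'; python3 fm.py 5
```

```text
clock: 29.37
eef_pos: [0.4632, 0.1998, 0.1744]
tool_rot: [-0.0, 0.733, 0.68, -0.0]
contact_force: [-0.1, 0.5, -1.6]
finger_gap: 0.0108
29.6167 F [-0.1523 -0.0139 -1.1477] along -0.025737596596573365 sd 0.5343065745865868 pos [0.4631 0.1992 0.1743] gap 0.011168934847173817
clock: 29.87
eef_pos: [0.4631, 0.2044, 0.1744]
tool_rot: [0.0, 0.733, 0.68, -0.0]
contact_force: [0.7, -3.8, 0.4]
finger_gap: 0.0107
30.1167 F [ 0.7716 -4.1477 -1.3506] along -4.075067158219992 sd 0.37377582912067264 pos [0.4631 0.2044 0.1744] gap 0.010847754629912231
```

```bash
python3 -m creep '[{"offset":[0,3,0],"turn":0,"jaw":255},{"offset":[0,3,0],"turn":0,"jaw":255}]'; python3 fm.py 5
```

```text
clock: 30.28
eef_pos: [0.4631, 0.2074, 0.1744]
tool_rot: [0.0, 0.733, 0.68, -0.001]
contact_force: [0.8, -6.4, -1.2]
finger_gap: 0.0108
30.5333 F [ 1.2266 -6.2722 -0.8768] along -6.157725757598075 sd 0.3706083321476098 pos [0.4631 0.207  0.1743] gap 0.010714224625851108
```

```bash
python3 -m creep '[{"offset":[0,1.5,0],"turn":0,"jaw":255},{"offset":[0,1.5,0],"turn":0,"jaw":255}]'; python3 fm.py 3;  python3 -m creep '[{"offset":[-1,-15,0],"turn":0,"jaw":255},{"offset":[-2,-50,0],"turn":0,"jaw":255},{"offset":[10,-89,0],"turn":0,"jaw":255},{"offset":[23,-128,0],"turn":0,"jaw":255},{"offset":[36,-166,0],"turn":0,"jaw":255},{"offset":[49,-204,0],"turn":1,"jaw":255},{"offset":[62,-242,0],"turn":2,"jaw":255},{"offset":[75,-280,0],"turn":2.5,"jaw":255},{"offset":[88,-318,0],"turn":2.5,"jaw":255},{"offset":[101,-356,0],"turn":2.5,"jaw":255},{"offset":[114,-394,0],"turn":2.5,"jaw":255},{"offset":[127,-430,0],"turn":2.5,"jaw":255}]'
python3 - <<'E'
from plant import *
s=get_state();print(s["eef_pos"],s["tool_rot"])
E
```

```text
clock: 30.7
eef_pos: [0.4631, 0.2083, 0.1743]
tool_rot: [0.001, 0.733, 0.68, -0.001]
contact_force: [1.3, -6.8, -0.9]
finger_gap: 0.0107
30.85 F [ 0.8666 -7.126  -0.615 ] along -7.0369886725316375 sd 0.8226124026938048 pos [0.4631 0.2081 0.1743] gap 0.010866038418563956
clock: 31.85
eef_pos: [0.591, -0.2219, 0.1747]
tool_rot: [0.0, 0.718, 0.696, 0.001]
contact_force: [-0.2, 1.2, -1.4]
finger_gap: 0.0109
[ 0.59102838 -0.22194351  0.17467328] [2.52643523e-04 7.17947428e-01 6.96096763e-01 8.50453843e-04]
```

```bash
python3 -m creep '[{"offset":[11,-27,-15],"turn":0,"jaw":255},{"offset":[22,-53,-35],"turn":0,"jaw":255},{"offset":[22,-53,-40],"turn":0,"jaw":255},{"offset":[22,-53,-40],"turn":0,"jaw":255},{"offset":[22,-53,-40],"turn":0,"jaw":255},{"offset":[22,-53,-40],"turn":0,"jaw":255}]'
python3 - <<'E'
from plant import *
from h import *
s=get_state();print(s["eef_pos"],s["tool_rot"])
p=shot(cams,"wrist","w23.png")
E
```

```text
clock: 32.35
eef_pos: [0.6128, -0.2713, 0.1354]
tool_rot: [0.0, 0.717, 0.697, 0.001]
contact_force: [-0.0, 0.0, -1.4]
finger_gap: 0.0108
[ 0.6128396  -0.27133462  0.13535602] [9.84598849e-05 7.17255778e-01 6.96809357e-01 9.27371171e-04]
```

View pics/w23.png

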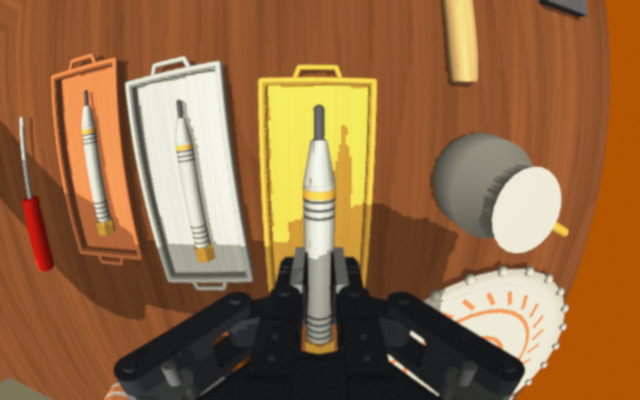

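```bash
python3 -m creep '[{"offset":[0,0,-40],"turn":0,"jaw":255},{"offset":[0,0,-75],"turn":0,"jaw":255},{"offset":[0,0,-91],"turn":0,"jaw":255},{"offset":[0,0,-96],"turn":0,"jaw":255},{"offset":[0,0,-96],"turn":0,"jaw":255},{"offset":[0,0,-97],"turn":0,"jaw":255},{"offset":[0,0,-97],"turn":0,"jaw":255}]'; python3 fm.py 2
python3 - <<'E'
from plant import *
from h import *
p=shot(cams,"wrist","w24.png")
E
```

```text
clock: 32.98
eef_pos: [0.6135, -0.2735, 0.0397]
tool_rot: [0.002, 0.718, 0.696, 0.001]
contact_force: [-1.0, 0.3, -0.8]
finger_gap: 0.011
33.0833 F [-0.4682 -0.1833 -1.4986] along -0.21930104435904757 sd 0.2708473824440495 pos [ 0.6132 -0.2737  0.0396] gap 0.010809986107165477
```

View pics/w24.png

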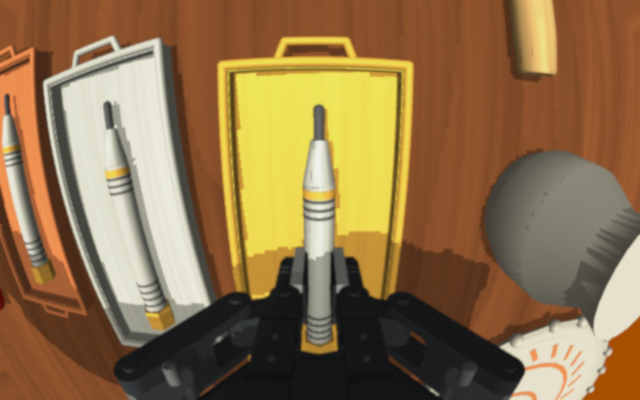

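```bash
python3 -m creep '[{"offset":[0,0,-2],"turn":0,"jaw":255},{"offset":[0,0,-4],"turn":0,"jaw":255},{"offset":[0,0,-4],"turn":0,"jaw":255}]'; python3 fm.py 1; python3 -m creep '[{"offset":[0,0,-1],"turn":0,"jaw":255},{"offset":[0,0,-2],"turn":0,"jaw":255},{"offset":[0,0,-2],"turn":0,"jaw":255}]';python3 fm.py 1
```

```text
clock: 33.38
eef_pos: [0.6122, -0.2736, 0.0335]
tool_rot: [0.0, 0.718, 0.696, 0.0]
contact_force: [0.8, -0.2, 0.2]
finger_gap: 0.0108
33.4333 F [ 0.6195 -0.4413 -0.3061] along -0.3916334952171715 sd 0.0 pos [ 0.6122 -0.2736  0.0336] gap 0.011046654259062545
clock: 33.68
eef_pos: [0.6123, -0.2736, 0.0326]
tool_rot: [0.0, 0.718, 0.696, -0.0]
contact_force: [-2.5, 0.5, 8.0]
finger_gap: 0.0105
33.7333 F [-2.5098  1.8286  8.0571] along 1.6274000825210817 sd 0.0 pos [ 0.6123 -0.2735  0.0326] gap 0.010746662301031792
```

```bash
python3 -m creep '[{"offset":[0,0,0.7],"turn":0,"jaw":255},{"offset":[0,0,0.7],"turn":0,"jaw":165},{"offset":[0,0,0.7],"turn":0,"jaw":165},{"offset":[0,0,0.7],"turn":0,"jaw":165},{"offset":[0,0,0.7],"turn":0,"jaw":165},{"offset":[0,0,20],"turn":0,"jaw":165},{"offset":[0,0,60],"turn":0,"jaw":165},{"offset":[0,0,100],"turn":0,"jaw":165},{"offset":[0,0,140],"turn":0,"jaw":165},{"offset":[0,0,160],"turn":0,"jaw":165},{"offset":[0,0,160],"turn":0,"jaw":165},{"offset":[0,0,160],"turn":0,"jaw":165}]';python3 - <<'E'
from plant import *
from h import *
print(get_state()["eef_pos"])
p=shot(cams,"wrist","w25.png");shot(cams,"scene","s25.png");shot(cams,"side","d25.png")
E
```

```text
clock: 34.73
eef_pos: [0.6126, -0.2737, 0.1929]
tool_rot: [0.001, 0.718, 0.696, 0.0]
contact_force: [-0.4, 0.0, -1.2]
finger_gap: 0.0299
[ 0.61257626 -0.27371695  0.19291647]
```

View pics/w25.png

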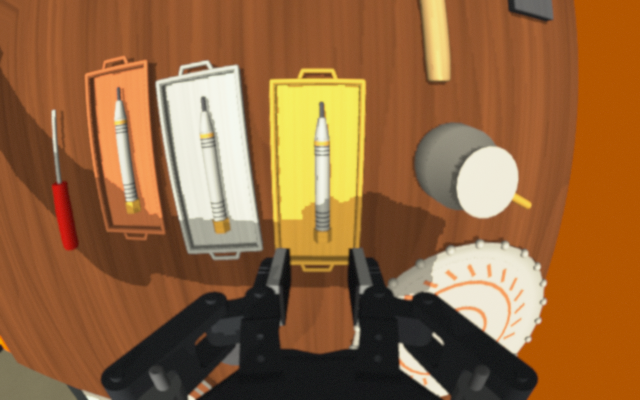

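View pics/s25.png

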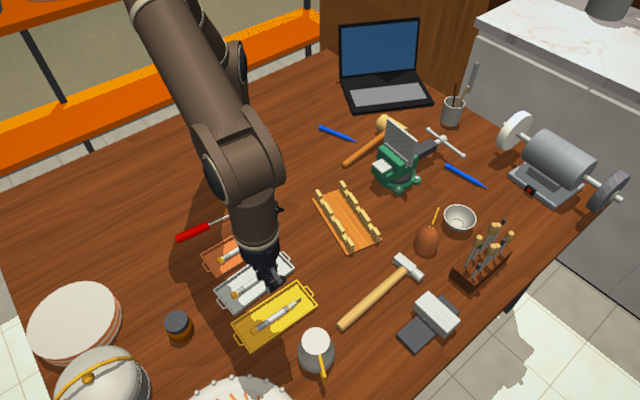

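View pics/d25.png

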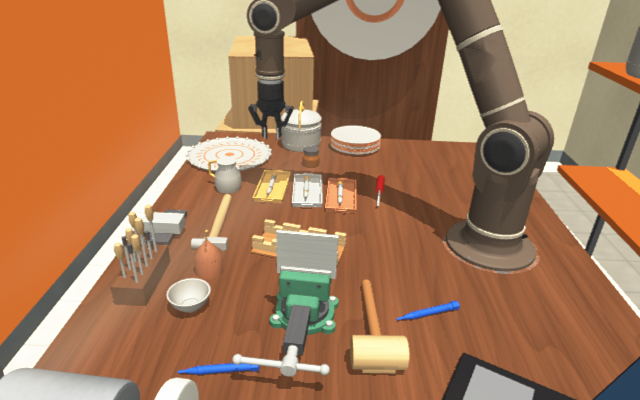

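Run:
```python
from plant import *
print(robot.close_job())
```

```text
the job is handed in; nothing more can be done
None
```

All three punches were pressed squarely against the trial plate, one at a time. Each was laid flat in its dish before I took the next, and I handed the job in at about 35 s of the 72 s allowed.

| Punch (position in rest) | Stiffness measured | Spring it fits | Dish |
|---|---|---|---|
| Nearest the robot base | about 0.4 N/mm | 0.4 N/mm, weakest | copper |
| Middle | about 1.7 N/mm | 2.0 N/mm, stiffest | steel |
| Farthest from the base | about 0.8 N/mm | 0.9 N/mm, middle | brass |

- **Stiffness reading:** the stiffest punch read a little below its nominal 2.0 N/mm. I put that down to give in the arm and grip; it is still far from the next spring, so I don't doubt the sorting.
- **Extra step:** after pressing the first punch I set it back in its own notch and regripped it nearer the fingertips, so it could reach the dish floor without being dropped.
- **Lowering:** I lowered each punch until the force sensor showed contact with the dish before opening the jaws. On the first one I pressed to about 25 N before easing off; the other two stayed at about 8 N.
- **Last check:** the final pictures from all three cameras show each punch lying inside its dish. The rest is empty, the gripper is well clear, and the other tools and the blue look-alikes appear where they were. No check failed.

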